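# Refit the strainer carriage of a citrus press and test the lever

### The arm

A 6-joint arm with a two-finger parallel gripper is mounted at the origin on a cart in front of the work surface, level with it; the furniture and walls round the work are solid. World frame = base frame: x ahead of the robot, y to its left, z up, the work surface at z = 0. Lengths are in m, angles in rad, forces in N, time in s.
With the tool pointing down it reaches from about 0.325 to 0.9 m from the base axis. Payload 3.5 kg.
Tool frame: the origin (TCP) lies at the very end of the fingers, on their centre line; the grasp point (between the pads) lies 19 mm behind it (robot.pinch_z is the distance from the TCP to the grasp point, in m); z points along the fingers, y is the line along which they close (so a half turn about z gives the same grasp; the last joint's range is limited). The gripper opens to 85 mm and grips with 20 to 120 N. Pads are 22 mm wide; open, the fingers measure 114 mm over their backs; the gripper's body (76 mm by 85 mm) begins 54 mm behind the grasp point. The pads swing forward as they close: fully open they stand 13 mm farther back than shut.
Start: joints at [1.046, 0.276, -0.026, 1.268, 0, 1.467], TCP at [0.256, 0.57, 0.231] pointing down, gripper open.
Joint ranges: [-3.12, 3.12], [-0.85, 1.88], [-1.08, 1.24], [-1.95, 2.15], [-1.57, 1.53], [-3.14, 3.14]. Speed limits (rad/s): [2.57, 2.57, 3.14, 3.14, 3.14, 3.14].

### API

Orientations are given as a rotation vector (axis times angle).
In Python, from cell import sensors, vision, finish_job, robot gives the robot as it stands. The module is installed in compiled form; this text tells all that it offers.
- The arm moves only by the tool servo_tool, never from a script. Its argument "series" is a list of rows, each an object of numbers: "dx", "dy", "dz": the shift along the tool's x, y, z normalised to -1 to 1, where 1 is 0.3 m; "rx", "ry", "rz": the turn, a rotation vector about the tool's x, y, z normalised to -1 to 1, where 1 is 2 rad. In form: [{"dx": .., "dy": .., "dz": .., "rx": .., "ry": .., "rz": ..}, ...]. A call has exactly 8 rows; each row is the pose to reach, as a shift and turn from the pose commanded when the call began, along the tool's axes at that moment; what a row does not reach only later rows make up. A row lasts 1/10 s, in which the tool goes at most 50 mm and 8.59 degrees, less where a joint would pass 70% of its speed; a pose out of reach is approached as far as the arm can. A call with a number of a shift or a turn outside -1 to 1 is refused whole. A call with a gripper value outside its range is refused whole. "fingers" is the finger opening in mm, from 0 to 85.4, set as the call begins (left out, the last holds). The fingers move at their own pace and stop on an object; "squeeze" is the grip in N (left out, the last holds). Time passes only in rows, so rows that repeat a pose let the fingers close, or fill a call up. It gives the time, the measured TCP pose, the force, the opening and the grip force at its end, in the units of the state.
- sensors.state(): the state, without advancing time (a new reading comes with each control period).
- vision.read_camera(name): name is "side" or "top"; returns (picture, depth): 384x512x3 uint8, red, green, blue; 384x512 float32, m along the optical axis (not along the pixel's ray), 0 where there is no reading.
- vision.get_calibration(name): a dict with "fx", "fy", "cx", "cy" (pixels), "camera_from_world" (4x4, takes a point from world to camera coordinates). Camera axes: x right, y up, looking along -z (the intrinsics and any distortion apply to the point x, -y, -z); pixel columns grow to the right and rows downward; lengths in m; the calibration is good to about 2 mm. A picture is of the moment at which its call begins. get_calibration takes no time and is no camera call.
- finish_job(): hands the job in; it is judged then, once.
The state is a dict: "clock": time; "joint_positions": joint angles; "joint_vel": joint speeds; "tau": joint torques, N m; "position": TCP position; "tool_rot": TCP orientation; "ft_force": force on the tool from outside, world axes, zero at the start; "ft_torque": the same for the moment, N m; "gripper_width": finger opening in m; "finger_force": force on a finger pad.
Only numpy, scipy, OpenCV 4.12 (cv2) and the standard library are available. Lean on these libraries where they do the work, as an engineer would, in place of code of your own. Each camera call takes 0.05 s, during which the arm holds its last target. There are 200 camera calls.

### The job

The citrus press has been washed: slide its strainer carriage, handle towards you, into the two rails under the press head, feeling for the slots, until it is fully home and the catch holds it. Then pull the press lever down through its whole stroke and ease it back up slowly, never letting it fly back, and leave it at rest at the top. Do not disturb the glass standing under the rails or the small jug.

Things in the scene. Friction and masses are not known exactly. Their poses are not given: they have to be found in the camera images.
- juice_press: Grey lever citrus press fixed to the worktop, 195 x 150 mm base, 298 mm tall. Origin: underside of the base on the axis of the pressing bell; -x is its open front, facing the robot; z up. Column at the back (x 72 to 108 mm, y +-35). The steel bell hangs under the head, rim 181 mm up at rest. The lever is on its right (-y) side.
- head_front (a point): Lower front edge of the press's closed head, in the middle. The head spans press x -80 to +105, y +-48, z 228 to 298 mm: it hangs over the rails and the handle of a carriage that is home, so that an upright gripper has no room there.
- rail_mouth (a point): Nominal middle between the mouths of the press's two steel channel rails, 52 mm before the bell axis, 146 mm up. The slots face each other: 8 mm high, z 142 to 150, outer walls at y +-52.5, ledges and lips reach in to y +-44, mouths flared by 3 mm. But the rails' yoke is clamped to the column by hand and sits up to 5 mm higher or lower than this: feel for the slots.
- rail_home (a point): Point of the press where the carriage's origin lies when fully home, up to 5 mm higher or lower as the yoke is clamped: on the bell axis, nominally 122 mm above the worktop; axes as the press (x is the sliding direction). The slots run straight from x -40 mm to stops that end the runners at x +45.
- catch (a point): Nominal middle of the catch on the rails' yoke: two sprung rollers, 6 mm apart, 51 mm behind the bell axis at slot height. The carriage's stud meets them 16 mm before home and must be pushed through (about 10 N, peak 8 mm before home); then they close behind its widest part and hold it.
- carriage: Loose steel strainer carriage, 0.12 to 0.21 kg, standing on its cup. Origin: centre of the cup's underside; z up; x from handle to stud, the way it slides in. Cup 80 mm across, 34 high, ribbed reamer cone to 46. A flat runner at each side: x -45 to +45 mm, outer edges y +-51 (noses narrowed), z 20 to 25 (1.5 mm clearance in the slots).
- handle_mid (a point): Middle of the free length of the carriage's black handle at its front: a straight bar 14 mm wide (carriage y +-7), x -48 to -97 mm, z 19 to 41 mm. Gripped by its two sides with the tool tilted some 40 degrees, the gripper's body leaning away from the cup, it passes under the press head.
- stud (a point): Axis of the round stud, 13 mm across, in the middle of the carriage's back edge, at carriage x = 59, z = 22.5 mm; it goes through the catch.
- lever_grip (a point): Middle of the free length of the lever's grip: a black round bar 20 mm thick, 92 mm long, along the press's y axis, at the end of the lever. The point is on the bar's axis, about 340 mm up at rest, and moves with the lever. The bar is free from 45 mm inward (where the lever's rod is) to 38 mm outward of it.
- lever_pivot (a point): Point on the lever's axis of turning, 252 mm up; the grip bar's axis circles it at 135 mm in the press's xz plane (seen along y); the axis runs along the press's y
- press_lever (a joint): Angle of the lever: 0 at rest at the top (the lever rises 40 degrees forward), grows as the grip is pulled forward and down, 1.31 rad at the lower stop (35 degrees below level). A spring pushes it back up with 5 to 10 N at the grip; it lowers the bell 44 mm
- tumbler: Clear glass, 80 mm across, 91 mm high, standing on the press's base under the rails; origin: centre of its underside. Leave it alone
- jug: Small steel jug with a strap handle, 65 x 87 x 78 mm, standing beside the press; origin: under it. Leave it alone
Mind the look-alikes: they are no part of the job. Leave any yellow look-alike of the carriage alone.

How it is judged:
On the way, in this order (a step that is already met when the one before it is completed fails the run):
1. the carriage is fully home in the rails, behind the catch (origin within 4 mm of rail_home along and across the rails) (x of carriage in the frame of rail_home between -0.004 and 0.004 m and y of carriage in the frame of rail_home between -0.004 and 0.004 m and z of carriage in the frame of rail_home between -0.009 and 0.009 m and angle between the x axis of carriage and the x axis of rail_home, either way round below 0.08 rad and angle between carriage's own z axis and vertical below 0.08 rad), for 0.3 s.
2. with the carriage home, the lever is pulled down through its whole stroke (over 1.2 rad) (all of step 1 and value of joint press_lever above 1.2 rad), for 0.1 s.
At the end, for the whole second after the job is handed in: The carriage rests level in the rails with its origin within 4 mm of rail_home in plan (9 mm in height), the lever is back at the top (under 0.06 rad), and the glass and the jug stand upright within 30 mm of where they were (all of step 1 and value of joint press_lever below 0.06 rad and linear speed of carriage below 0.02 m/s and distance of each of tumbler, jug from where it was at the start of the episode below 0.03 m and angle between each of tumbler, jug's own z axis and vertical below 0.1 rad); the robot touches nothing.
It fails at once if the lever flies back up (faster than 2 rad/s, about 0.27 m/s at the grip) (velocity of joint press_lever below -2 rad/s).
It fails at once if the glass is moved over 30 mm or tipped (distance of tumbler from where it was at the start of the episode above 0.03 m or angle between tumbler's own z axis and vertical above 0.3 rad).
It fails at once if the jug is moved over 30 mm or tipped (distance of jug from where it was at the start of the episode above 0.03 m or angle between jug's own z axis and vertical above 0.3 rad).
It also fails if it takes over 72 s, if anything falls off the work surface, if the arm or the gripper's body presses on something with over 40 N, if the wrist force passes 120 N, or if a joint passes its speed limit or range.

## Working session

There is one attempt and no reset: what is moved stays moved. The work goes in short steps, Python scripts to look and compute and a tool call to move; the robot and the scene stay as the last step left them, time stands still between calls to the robot, and variables do not carry over. Pictures are saved under pics/ and viewed, at most 10 in all, crops included, and the job is handed in when it is done.

Besides the shell and the picture viewer there is one more tool, called after "Request:" as a command line: name --argument value ..., lists and objects as JSON in quotes. servo_tool: Moves the arm, as the interface text tells. Scaled input: -1 to 1 covers 0.3 m each way for a shift and 2 rad each way for a turn. Its arguments: {"type":"object","properties":{"series":{"type":"array"},"fingers":{"type":"number"},"squeeze":{"type":"number"}},"required":["series"]}

```bash
mkdir -p pics; ls
cat > h.py <<'E'
import numpy as np, cv2
from scipy.spatial.transform import Rotation as R
from cell import sensors, vision, finish_job, robot
def look(n):
    p,d=vision.read_camera(n); c=vision.get_calibration(n); np.savez(f'{n}.npz',p=p,d=d); return p,d,c
def cloud(d,c):
    v,u=np.mgrid[:d.shape[0],:d.shape[1]]
    X=np.stack([(u-c['cx'])/c['fx']*d,-(v-c['cy'])/c['fy']*d,-d],-1)
    T=np.linalg.inv(c['camera_from_world']); return X@T[:3,:3].T+T[:3,3]
def goto(pos,rot=None):
    "row numbers from current measured pose to world pos / Rotation"
    s=sensors.state(); A=R.from_rotvec(s['tool_rot']); t=A.inv().apply(np.array(pos)-s['position'])/.3
    w=(A.inv()*rot).as_rotvec()/2 if rot is not None else np.zeros(3)
    return np.round(np.r_[t,w],4)
E
python3 - <<'E'
from h import *
for n in('side','top'):
    p,d,c=look(n); cv2.imwrite(f'pics/{n}0.png',p[...,::-1]); T=np.linalg.inv(c['camera_from_world']); print(n,c['fx'],c['cx'],c['cy'],{k:v for k,v in c.items() if k not in('camera_from_world',)}.keys(),T.round(3))
print(sensors.state(),robot.pinch_z)
E
```

```text
pics
side 442.8963733713807 262.6598182548664 190.5978827506993 dict_keys(['fx', 'fy', 'cx', 'cy']) [[ 0.924  0.327 -0.199  0.366]
 [-0.383  0.807 -0.45  -0.472]
 [ 0.014  0.492  0.87   1.298]
 [ 0.     0.     0.     1.   ]]
top 359.05576156983415 251.76342189905293 194.91146363187806 dict_keys(['fx', 'fy', 'cx', 'cy']) [[ 0.419  0.728 -0.543  0.016]
 [-0.908  0.339 -0.246 -0.218]
 [ 0.006  0.596  0.803  1.095]
 [ 0.     0.     0.     1.   ]]
{'clock': 0.1, 'joint_positions': array([ 1.04562976e+00,  2.77129367e-01, -2.77300399e-02,  1.26797663e+00,
       -4.58659733e-06,  1.46735222e+00]), 'joint_vel': array([ 1.06647191e-04, -1.89937183e-03,  4.04101323e-03,  1.98391275e-04,
       -3.40846244e-04,  7.28991946e-05]), 'tau': array([ 7.90196391e-04, -4.46707749e+01,  2.96128875e+01,  8.45028990e-03,
       -7.92315018e-05,  1.77409072e-05]), 'position': array([0.25552126, 0.56962586, 0.23023297]), 'tool_rot': array([-6.57410654e-01, -3.07139578e+00,  3.04863486e-03]), 'ft_force': array([ 0.44194599,  0.50257805, -0.18314833]), 'ft_torque': array([-0.01515588, -0.00148228,  0.00019083]), 'finger_force': 0.0, 'gripper_width': 0.08546115318761603} 0.0187
```

View pics/side0.png

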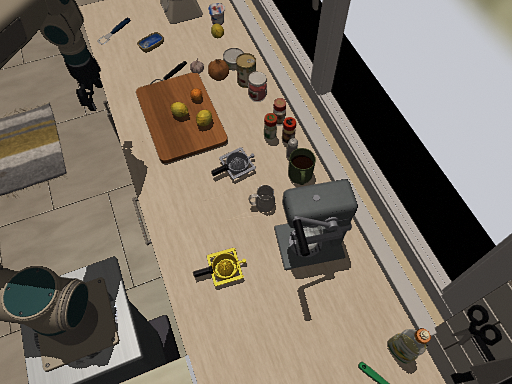

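View pics/top0.png

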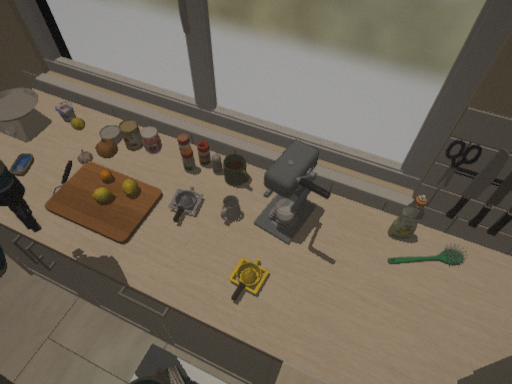

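Two candidates: the steel carriage (side 235,165; top 185,203) and the yellow look-alike (side 225,267; top 248,277). The steel one fits. I'll measure it and confirm it in a crop.

Run:
```python
from h import *
big=[]
for n,(u,v),hd in(('side',(235,165),(320,190)),('top',(185,203),(300,160))):
    z=np.load(n+'.npz');p,d=z['p'],z['d'];c=vision.get_calibration(n);P=cloud(d,c)
    big.append(cv2.resize(p[v-30:v+30,u-35:u+35,::-1],None,fx=5,fy=5,interpolation=cv2.INTER_CUBIC))
    m=np.zeros(d.shape,bool);m[v-30:v+30,u-35:u+35]=1
    q=P[m&(d>0)];print(n,'table z',np.median(q[:,2]))
    hs=cv2.cvtColor(p,cv2.COLOR_RGB2GRAY)
    a=m&(P[...,2]>.012)&(P[...,2]<.06)&(d>0)
    n_,lab,st,ce=cv2.connectedComponentsWithStats(a.astype(np.uint8)); 
    for i in range(1,n_):
        if st[i,4]>40:
            q=P[lab==i]; print(' comp',st[i],q.mean(0).round(4),q.min(0).round(3),q.max(0).round(3))
    blk=a&(hs<60); q=P[blk]; print(' black',len(q),np.median(q,0).round(4),q.min(0).round(3),q.max(0).round(3))
    # press head top
    m=np.zeros(d.shape,bool);m[hd[1]-70:hd[1]+90,hd[0]-70:hd[0]+70]=1
    a=m&(abs(P[...,2]-.298)<.006)&(d>0);q=P[a];
    if len(q): print(' headtop',len(q),q[:,2].mean(),cv2.minAreaRect(q[:,:2].astype(np.float32)*1000))
    a=m&(P[...,2]>.01)&(P[...,2]<.45);q=P[a];h,e=np.histogram(q[:,2],bins=np.arange(0,.45,.01));print(dict(zip(e.round(2),h)))
cv2.imwrite('pics/crop.png',np.hstack(big))
```

```text
side table z 0.001439558190206025
 comp [200 135  27  16 313] [0.568  0.4445 0.0201] [0.519 0.421 0.012] [0.624 0.482 0.029]
 comp [211 147  45  33 669] [0.6095 0.3184 0.0279] [0.523 0.267 0.012] [0.681 0.377 0.053]
 comp [257 188  13   7  62] [0.6576 0.1785 0.0345] [0.635 0.168 0.013] [0.675 0.186 0.059]
 black 414 [0.6119 0.3103 0.0252] [0.519 0.168 0.012] [0.763 0.432 0.059]
 headtop 1947 0.29696737513296967 ((723.0585327148438, -40.11363220214844), (113.35059356689453, 177.29954528808594), 80.14605712890625)
{np.float64(0.0): np.int64(0), np.float64(0.01): np.int64(1277), np.float64(0.02): np.int64(218), np.float64(0.03): np.int64(177), np.float64(0.04): np.int64(173), np.float64(0.05): np.int64(377), np.float64(0.06): np.int64(370), np.float64(0.07): np.int64(298), np.float64(0.08): np.int64(222), np.float64(0.09): np.int64(182), np.float64(0.1): np.int64(247), np.float64(0.11): np.int64(1050), np.float64(0.12): np.int64(2245), np.float64(0.13): np.int64(206), np.float64(0.14): np.int64(248), np.float64(0.15): np.int64(359), np.float64(0.16): np.int64(265), np.float64(0.17): np.
[... 1975 characters left out ...]
), np.float64(0.22): np.int64(0), np.float64(0.23): np.int64(24), np.float64(0.24): np.int64(62), np.float64(0.25): np.int64(96), np.float64(0.26): np.int64(125), np.float64(0.27): np.int64(112), np.float64(0.28): np.int64(174), np.float64(0.29): np.int64(1178), np.float64(0.3): np.int64(158), np.float64(0.31): np.int64(5), np.float64(0.32): np.int64(5), np.float64(0.33): np.int64(35), np.float64(0.34): np.int64(219), np.float64(0.35): np.int64(20), np.float64(0.36): np.int64(0), np.float64(0.37): np.int64(0), np.float64(0.38): np.int64(0), np.float64(0.39): np.int64(0), np.float64(0.4): np.int64(0), np.float64(0.41): np.int64(0), np.float64(0.42): np.int64(0), np.float64(0.43): np.int64(0)}
```

View pics/crop.png

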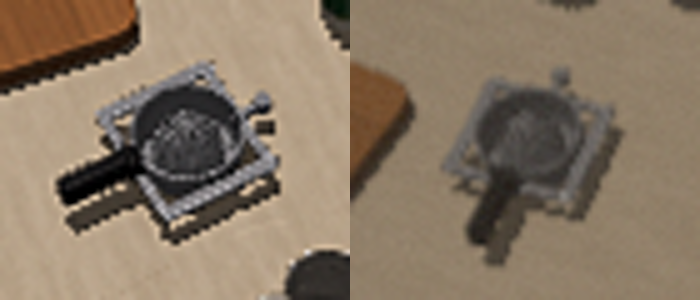

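The crop shows the grey carriage with its black handle lower-left (side crop 95,180) and its stud upper-right (262,103), so this is the one. Next, a finer measurement.

Run:
```python
from h import *
def edges(q,ang,nm):
    c,s=np.cos(ang),np.sin(ang); a=q[:,0]*c+q[:,1]*s; b=-q[:,0]*s+q[:,1]*c
    o=[]
    for x,y in((a,b),(b,a)):
        k=np.round(y/.006).astype(int); L=[(x[k==i].min(),x[k==i].max()) for i in np.unique(k) if (k==i).sum()>3]
        L=np.array(L); o.append((np.median(L[:,0]),np.median(L[:,1])))
    return np.round(o,4)
for n in('side','top'):
    z=np.load(n+'.npz');p,d=z['p'],z['d'];c=vision.get_calibration(n);P=cloud(d,c)
    ok=d>0
    r=ok&(P[...,0]>.5)&(P[...,0]<.95)&(abs(P[...,1]+.03)<.2)
    q=P[r&(abs(P[...,2]-.297)<.004)]
    # head yaw by edge-line fits: rows extremes
    for ang in np.deg2rad([-9,-10,-11]):
        print(n,'head',np.rad2deg(ang).round(1),edges(q,ang,'').tolist())
    best=min(np.deg2rad(np.arange(-14,-5,.5)),key=lambda t:np.ptp(np.percentile(q[:,:2]@[-np.sin(t),np.cos(t)],[2,98])));print(' yaw minwidth',np.rad2deg(best))
    for lo,hi in((.325,.36),):
        g=P[r&(P[...,2]>lo)&(P[...,2]<hi)]; m=g.mean(0);u=np.linalg.svd(g-m,full_matrices=False)[2][0]; t=(g-m)@u;print(' grip',len(g),m.round(4),u.round(3),t.min().round(3),t.max().round(3), g[:,2].max().round(4))
    ang=np.deg2rad(-10);Rz=np.array([[np.cos(ang),np.sin(ang)],[-np.sin(ang),np.cos(ang)]])
    for lo,hi in((.138,.165),(.1,.13),(.175,.2)):
        g=P[r&(P[...,2]>lo)&(P[...,2]<hi)]; w=g[:,:2]@Rz.T; print(' z',lo,hi,len(g),np.percentile(w,[0,5,50,95,100],axis=0).round(3).tolist())
    # carriage
    a=ok&(P[...,0]>.5)&(P[...,0]<.7)&(P[...,1]>.26)&(P[...,1]<.385)&(P[...,2]>.012)&(P[...,2]<.06)
    g=cv2.cvtColor(p,cv2.COLOR_RGB2GRAY)
    q=P[a]; # runners level
    f=q[(q[:,2]>.018)&(q[:,2]<.03)]
    h=P[a&(P[...,2]>.033)&(g<60)]; 
    k=h[h[:,0]<.585]; m=k.mean(0);u=np.linalg.svd(k[:,:2]-m[:2],full_matrices=False)[2][0];t=(k[:,:2]-m[:2])@u
    print(' handle',len(k),m.round(4),np.rad2deg(np.arctan2(u[1],u[0])),t.min(),t.max(),k[:,2].max(),'rect',cv2.minAreaRect(f[:,:2].astype(np.float32)*1000))
    s=q[(q[:,0]>.66)];print(' stud?',len(s),s.mean(0).round(4))
    np.save(n+'_car.npy',q)
```

```text
side head -9.0 [[0.6347, 0.8072], [0.0437, 0.1266]]
side head -10.0 [[0.6337, 0.8057], [0.0563, 0.1392]]
side head -11.0 [[0.6317, 0.8033], [0.0684, 0.152]]
 yaw minwidth -11.0
 grip 355 [ 0.6217 -0.1219  0.3446] [-0.241 -0.97   0.041] -0.054 0.049 0.355
 z 0.138 0.165 875 [[0.659, -0.064], [0.697, -0.036], [0.897, 0.054], [0.947, 0.288], [0.953, 0.325]]
 z 0.1 0.13 2806 [[0.744, -0.078], [0.831, -0.058], [0.888, 0.079], [0.935, 0.301], [0.952, 0.328]]
 z 0.175 0.2 1395 [[0.694, -0.064], [0.885, -0.047], [0.929, 0.104], [0.961, 0.305], [0.975, 0.331]]
 handle 68 [0.5533 0.311  0.0396] -172.4717228678938 -0.028426842851209364 0.03059315297557779 0.04650465764545064 rect ((602.132080078125, 321.35888671875), (156.31517028808594, 106.0164566040039), 8.16591739654541)
 stud? 42 [0.6684 0.3121 0.0254]
top head -9.0 [[0.6327, 0.8062], [0.0423, 0.1269]]
top head -10.0 [[0.6307, 0.8047], [0.0551, 0.1393]]
top head -11.0 [[0.6295, 0.8028], [0.0672, 0.1517]]
 yaw minwidth -10.0
 grip 277 [ 0.6163 -0.1237  0.345 ] [-0.198 -0.98   0.011] -0.054 0.047 0.3519
 z 0.138 0.165 662 [[0.656, -0.066], [0.664, -0.046], [0.895, 0.051], [0.948, 0.303], [0.952, 0.328]]
 z 0.1 0.13 1430 [[0.67, -0.077], [0.818, -0.061], [0.881, 0.052], [0.937, 0.306], [0.952, 0.327]]
 z 0.175 0.2 901 [[0.696, -0.065], [0.89, -0.047], [0.927, 0.113], [0.958, 0.307], [0.973, 0.328]]
 handle 56 [0.5504 0.3088 0.0398] -170.09547544531478 -0.029234830959320515 0.031309101249798736 0.045978696461592694 rect ((601.7100830078125, 319.888427734375), (160.7696990966797, 105.27003479003906), 9.163254737854004)
 stud? 27 [0.669  0.3148 0.0265]
```

```bash
cat >> h.py <<'E'
YAW=np.deg2rad(-10.); AX=np.array([.7122,-.0265])
def press(P):
    c,s=np.cos(YAW),np.sin(YAW); w=P.copy(); x=P[...,0]-AX[0];y=P[...,1]-AX[1]
    w[...,0]=c*x+s*y; w[...,1]=-s*x+c*y; return w
E
python3 - <<'E'
from h import *
big=[]
for n in('side','top'):
    z=np.load(n+'.npz');p,d=z['p'],z['d'];c=vision.get_calibration(n);P=cloud(d,c);W=press(P); ok=d>0
    def line(q,i,j,side,lo,hi):  # extreme of coord i per bin of coord j, fit
        q=q[(q[:,j]>lo)&(q[:,j]<hi)];k=np.round(q[:,j]/.005).astype(int);X=[];Y=[]
        for b in np.unique(k):
            e=q[k==b]; r=e[np.argmax(side*e[:,i])]; X.append(r[j]);Y.append(r[i])
        if len(X)<4: return None
        f=np.polyfit(X,Y,1); f=np.polyfit(np.array(X)[abs(np.polyval(f,X)-Y)<.006],np.array(Y)[abs(np.polyval(f,X)-Y)<.006],1)
        return np.rad2deg(np.arctan(f[0])).round(2),f[1].round(4)
    q=W[ok&(abs(W[...,2]-.297)<.004)&(abs(W[...,0])<.15)&(abs(W[...,1])<.1)]
    print(n,'head +y',line(q,1,0,1,-.06,.08),'-y',line(q,1,0,-1,-.06,.08),'front',line(q,0,1,-1,-.035,.035),'back',line(q,0,1,1,-.035,.035))
    q=W[ok&(W[...,2]>.008)&(W[...,2]<.05)&(abs(W[...,0])<.15)&(abs(W[...,1])<.12)]
    print(' base z',np.median(q[:,2]),'front',line(q,0,1,-1,-.06,.06),'+y',line(q,1,0,1,-.08,.08),'-y',line(q,1,0,-1,-.08,.08))
    q=W[ok&(W[...,2]>.125)&(W[...,2]<.185)&(abs(W[...,0])<.07)&(abs(W[...,1])<.075)&(abs(W[...,1])>.038)]
    for s in(-1,1):
        r=q[q[:,1]*s>0]
        print(' rail',s,len(r)); 
        if len(r): print(np.percentile(r,[0,5,25,50,75,95,100],axis=0).round(4).tolist(), np.histogram(r[:,2],bins=np.arange(.125,.186,.004))[0])
    h=W[ok&(abs(W[...,0])<.09)&(W[...,2]>.15)&(abs(W[...,1])<.1)]
    u0,v0=((310,215) if n=='side' else (290,195))
    big.append(cv2.resize(p[v0-55:v0+55,u0-50:u0+50,::-1],None,fx=4,fy=4,interpolation=cv2.INTER_CUBIC))
cv2.imwrite('pics/press.png',np.hstack(big))
E
```

```text
side head +y (np.float64(-1.15), np.float64(0.0419)) -y (np.float64(0.12), np.float64(-0.0415)) front (np.float64(-0.27), np.float64(-0.0728)) back (np.float64(-0.03), np.float64(0.0991))
 base z 0.012390703894071264 front (np.float64(0.78), np.float64(-0.0817)) +y (np.float64(-26.61), np.float64(0.0108)) -y (np.float64(-0.11), np.float64(-0.0718))
 rail -1 256
[[-0.0474, -0.0591, 0.1341], [-0.0211, -0.0574, 0.1392], [-0.0012, -0.0561, 0.1497], [0.0226, -0.0539, 0.1569], [0.0475, -0.0483, 0.1592], [0.0661, -0.0438, 0.1622], [0.0698, -0.0386, 0.1652]] [ 0  0  4 21 18 19 15 54 96 28  1  0  0  0  0]
 rail 1 0
top head +y (np.float64(-0.25), np.float64(0.0413)) -y (np.float64(-0.08), np.float64(-0.0426)) front (np.float64(0.59), np.float64(-0.075)) back (np.float64(-1.44), np.float64(0.098))
 base z 0.013067809040965161 front (np.float64(0.27), np.float64(-0.0828)) +y (np.float64(-4.24), np.float64(0.0695)) -y (np.float64(-0.85), np.float64(-0.0728))
 rail -1 168
[[-0.0488, -0.0588, 0.1366], [-0.0472, -0.0584, 0.1394], [-0.0313, -0.0571, 0.1515], [-0.0049, -0.0534, 0.1577], [0.0216, -0.0485, 0.1602], [0.0458, -0.0447, 0.162], [0.0592, -0.0429, 0.1637]] [ 0  0  1 17  8 11 12 26 70 23  0  0  0  0  0]
 rail 1 55
[[-0.0503, 0.0427, 0.1364], [-0.0465, 0.0442, 0.139], [-0.0436, 0.045, 0.1434], [-0.0385, 0.0487, 0.1536], [-0.0295, 0.0537, 0.1584], [-0.0229, 0.0573, 0.1615], [-0.0135, 0.0595, 0.1619]] [ 0  0  1  8 10  3  4  9 14  6  0  0  0  0  0]
```

View pics/press.png

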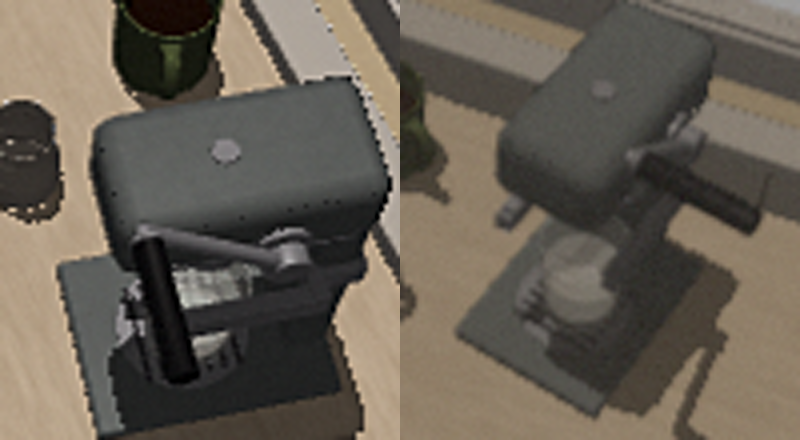

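The carriage, press and rails agree with the given sizes: rail walls at about ±59 mm, head −74 to +98 mm. The rails look about 2–3 mm high. First move: a small turn to see which way joint 6 goes.

Request:
servo_tool --series '[{"rz": -0.05}, {"rz": -0.1}, {"rz": -0.15}, {"rz": -0.2}, {"rz": -0.25}, {"rz": -0.3}, {"rz": -0.3}, {"rz": -0.3}]' --fingers 60 --squeeze 60

```text
invalid input at $.series[0]: expected keys dx, dy, dz, rx, ry, rz
```

```bash
cat >> h.py <<'E'
def tool(yaw,tilt,flip=1):
    "flip=1: tool x forward (option A), else B"
    c,s=np.cos(tilt),np.sin(tilt); z=np.array([s,0,-c]); x=np.array([c,0,s])*flip; y=np.cross(z,x)
    return R.from_euler('z',yaw)*R.from_matrix(np.stack([x,y,z],1))
E
python3 - <<'E'
from h import *
s=sensors.state();print(s['joint_positions'].round(3),s['position'],s['tool_rot'])
g=np.array([.5455,.311,.030])
for fl in(1,-1):
    r=tool(np.deg2rad(8.7),np.deg2rad(40),fl); z=r.apply([0,0,1])
    print(fl,goto(g+z*robot.pinch_z-z*.13,r), goto(g+z*robot.pinch_z,r))
E
```

```text
[ 1.046  0.277 -0.028  1.268 -0.     1.467] [0.25552126 0.56962586 0.23023297] [-6.57410654e-01 -3.07139578e+00  3.04863486e-03]
1 [-1.0346 -0.5195  0.3841 -0.4435  0.1319  1.2171] [-1.2686 -0.3677  0.7157 -0.4435  0.1319  1.2171]
-1 [-1.0346 -0.5195  0.3841 -0.101  -0.3397 -0.2746] [-1.2686 -0.3677  0.7157 -0.101  -0.3397 -0.2746]
```

Request:
servo_tool --series '[{"dx": 0, "dy": 0, "dz": 0, "rx": 0, "ry": 0, "rz": -0.05}, {"dx": 0, "dy": 0, "dz": 0, "rx": 0, "ry": 0, "rz": -0.1}, {"dx": 0, "dy": 0, "dz": 0, "rx": 0, "ry": 0, "rz": -0.15}, {"dx": 0, "dy": 0, "dz": 0, "rx": 0, "ry": 0, "rz": -0.2}, {"dx": 0, "dy": 0, "dz": 0, "rx": 0, "ry": 0, "rz": -0.25}, {"dx": 0, "dy": 0, "dz": 0, "rx": 0, "ry": 0, "rz": -0.25}, {"dx": 0, "dy": 0, "dz": 0, "rx": 0, "ry": 0, "rz": -0.25}, {"dx": 0, "dy": 0, "dz": 0, "rx": 0, "ry": 0, "rz": -0.25}]' --fingers 60 --squeeze 60

```text
clock: 0.9
position: [0.2558, 0.5701, 0.2311]
tool_rot: [0.121, -3.139, 0.001]
ft_force: [0.3, -0.2, -0.0]
gripper_width: 0.0602
finger_force: 0.0
```

Run:
```python
from h import *
s=sensors.state();print(s['joint_positions'].round(3),s['position'],s['tool_rot'])
g=np.array([.5455,.311,.030])
for fl in(-1,):
    r=tool(np.deg2rad(8.7),np.deg2rad(40),fl); z=r.apply([0,0,1])
    print(fl,goto(g+z*robot.pinch_z-z*.13,r))
```

```text
[ 1.046  0.277 -0.027  1.268  0.     0.969] [0.25580614 0.57010229 0.23108884] [ 1.20637319e-01 -3.13904608e+00  5.37131018e-04]
-1 [-0.6588 -0.953   0.3863 -0.0132 -0.349  -0.0359]
```

Request:
servo_tool --series '[{"dx": -0.1, "dy": -0.14, "dz": 0.0, "rx": 0, "ry": -0.05, "rz": 0}, {"dx": -0.2, "dy": -0.28, "dz": 0.02, "rx": 0, "ry": -0.1, "rz": -0.01}, {"dx": -0.3, "dy": -0.42, "dz": 0.06, "rx": 0, "ry": -0.16, "rz": -0.015}, {"dx": -0.4, "dy": -0.56, "dz": 0.12, "rx": -0.005, "ry": -0.22, "rz": -0.02}, {"dx": -0.5, "dy": -0.7, "dz": 0.2, "rx": -0.01, "ry": -0.28, "rz": -0.025}, {"dx": -0.6, "dy": -0.84, "dz": 0.3, "rx": -0.013, "ry": -0.349, "rz": -0.036}, {"dx": -0.659, "dy": -0.953, "dz": 0.386, "rx": -0.013, "ry": -0.349, "rz": -0.036}, {"dx": -0.659, "dy": -0.953, "dz": 0.386, "rx": -0.013, "ry": -0.349, "rz": -0.036}]' --fingers 50 --squeeze 60

```text
clock: 1.7
position: [0.4726, 0.2973, 0.1122]
tool_rot: [-0.188, 2.441, 0.065]
ft_force: [0.4, -0.2, 0.0]
gripper_width: 0.05
finger_force: 0.0
```

Run:
```python
from h import *
s=sensors.state();print(s['joint_positions'].round(3),s['position'],s['tool_rot'],s['joint_vel'].round(3))
g=np.array([.5455,.311,.030])
r=tool(np.deg2rad(8.7),np.deg2rad(40),-1); z=r.apply([0,0,1])
print(goto(g+z*robot.pinch_z,r))
```

```text
[ 0.587 -0.009 -0.864  0.069 -0.274  0.341] [0.47262647 0.29733917 0.11223083] [-0.18762748  2.44074744  0.06536718] [-0.779  0.243 -0.274 -0.735  0.48  -0.627]
[-1.45e-02  8.60e-03  4.31e-01 -4.00e-04 -1.70e-03  1.00e-03]
```

Request:
servo_tool --series '[{"dx": 0, "dy": 0, "dz": 0.0, "rx": 0, "ry": 0, "rz": 0}, {"dx": 0, "dy": 0, "dz": 0.1, "rx": 0, "ry": 0, "rz": 0}, {"dx": 0, "dy": 0, "dz": 0.2, "rx": 0, "ry": 0, "rz": 0}, {"dx": 0, "dy": 0, "dz": 0.3, "rx": 0, "ry": 0, "rz": 0}, {"dx": 0, "dy": 0, "dz": 0.37, "rx": 0, "ry": 0, "rz": 0}, {"dx": 0, "dy": 0, "dz": 0.42, "rx": 0, "ry": 0, "rz": 0}, {"dx": 0, "dy": 0, "dz": 0.433, "rx": 0, "ry": 0, "rz": 0}, {"dx": 0, "dy": 0, "dz": 0.433, "rx": 0, "ry": 0, "rz": 0}]' --fingers 50

```text
clock: 2.5
position: [0.5582, 0.314, 0.0161]
tool_rot: [-0.187, 2.437, 0.068]
ft_force: [-0.9, -0.3, -0.3]
gripper_width: 0.0504
finger_force: 0.0
```

Run:
```python
from h import *
s=sensors.state();print(s['joint_positions'].round(3),s['position'],s['tool_rot'],s['ft_force'])
g=np.array([.5455,.311,.030])
r=tool(np.deg2rad(8.7),np.deg2rad(40),-1); z=r.apply([0,0,1])
print(goto(g+z*robot.pinch_z,r))
p,d,c=look('side');cv2.imwrite('pics/g1.png',cv2.resize(p[120:210,180:290,::-1],None,fx=6,fy=6,interpolation=cv2.INTER_CUBIC))
```

```text
[ 0.515  0.314 -0.791 -0.2   -0.229  0.282] [0.55822706 0.31404131 0.01612576] [-0.18701684  2.4372721   0.06844811] [-0.90419435 -0.30230374 -0.31385354]
[ 0.0036 -0.0036 -0.001   0.0006  0.0001  0.0005]
```

View pics/g1.png

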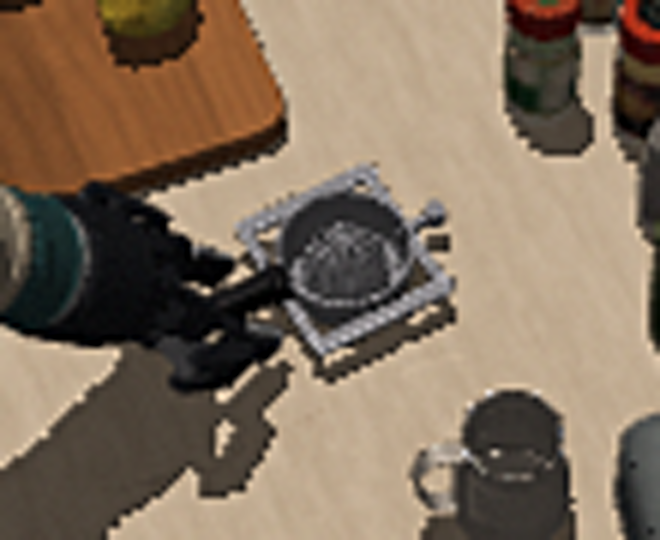

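The handle (crop 245,293) lies between the open fingers at (215,265) and (230,355). Closing.

Request:
servo_tool --series '[{"dx": 0, "dy": 0, "dz": 0, "rx": 0, "ry": 0, "rz": 0}, {"dx": 0, "dy": 0, "dz": 0, "rx": 0, "ry": 0, "rz": 0}, {"dx": 0, "dy": 0, "dz": 0, "rx": 0, "ry": 0, "rz": 0}, {"dx": 0, "dy": 0, "dz": 0, "rx": 0, "ry": 0, "rz": 0}, {"dx": 0, "dy": 0, "dz": 0, "rx": 0, "ry": 0, "rz": 0}, {"dx": 0, "dy": 0, "dz": 0, "rx": 0, "ry": 0, "rz": 0}, {"dx": 0, "dy": 0, "dz": 0, "rx": 0, "ry": 0, "rz": 0}, {"dx": 0, "dy": 0, "dz": 0, "rx": 0, "ry": 0, "rz": 0}]' --fingers 0 --squeeze 90

```text
clock: 3.35
position: [0.558, 0.3137, 0.017]
tool_rot: [-0.187, 2.436, 0.069]
ft_force: [-4.7, -0.6, 5.5]
gripper_width: 0.0132
finger_force: 87.6
```

Run:
```python
from h import *
s=sensors.state();print(s['position'],s['tool_rot'],s['ft_force'],s['ft_torque'],s['gripper_width'])
# carriage pose check: rect
for n in('side','top'):
    p,d,c=look(n);P=cloud(d,c);g=p.astype(int).mean(-1)
    a=(d>0)&(P[...,0]>.58)&(P[...,0]<.7)&(P[...,1]>.25)&(P[...,1]<.39)&(P[...,2]>.012)&(P[...,2]<.032)
    q=P[a];print(n,cv2.minAreaRect(q[:,:2].astype(np.float32)*1000), np.percentile(q[:,2],[5,50,95]))
```

```text
[0.558047   0.31370722 0.01696131] [-0.1871328   2.43569438  0.06885868] [-4.67181703 -0.5714795   5.45115738] [-0.05206987  0.44334644  0.01175023] 0.01317237642614191
side ((630.2109985351562, 322.2674255371094), (108.74087524414062, 108.97280883789062), 5.363463401794434) [0.01453172 0.02386912 0.03060159]
top ((627.669677734375, 322.6122131347656), (108.8681869506836, 102.64395904541016), 9.725090026855469) [0.01473749 0.02447503 0.03059519]
```

Request:
servo_tool --series '[{"dx": -0.02, "dy": 0, "dz": -0.024, "rx": 0, "ry": 0, "rz": 0}, {"dx": -0.06, "dy": 0, "dz": -0.072, "rx": 0, "ry": 0, "rz": 0}, {"dx": -0.12, "dy": 0, "dz": -0.143, "rx": 0, "ry": 0, "rz": 0}, {"dx": -0.18, "dy": 0, "dz": -0.214, "rx": 0, "ry": 0, "rz": 0}, {"dx": -0.24, "dy": 0, "dz": -0.286, "rx": 0, "ry": 0, "rz": 0}, {"dx": -0.28, "dy": 0, "dz": -0.333, "rx": 0, "ry": 0, "rz": 0}, {"dx": -0.28, "dy": 0, "dz": -0.333, "rx": 0, "ry": 0, "rz": 0}, {"dx": -0.28, "dy": 0, "dz": -0.333, "rx": 0, "ry": 0, "rz": 0}]'

```text
clock: 4.25
position: [0.5573, 0.313, 0.1461]
tool_rot: [-0.187, 2.438, 0.068]
ft_force: [-0.5, -0.4, -1.6]
gripper_width: 0.0131
finger_force: 87.6
```

```bash
cat >> h.py <<'E'
TILT=np.deg2rad(40)
def car(x,y,z,yaw=YAW,pitch=0):
    "row to bring carriage origin to press (x,y), height z"
    r=tool(yaw,TILT+pitch,-1); c,s=np.cos(YAW),np.sin(YAW)
    o=np.array([AX[0]+c*x-s*y,AX[1]+s*x+c*y,z])
    g=o+R.from_euler('z',yaw).apply([-.0728,0,.030]); return goto(g+r.apply([0,0,1])*robot.pinch_z,r)
def where():
    s=sensors.state(); A=R.from_rotvec(s['tool_rot']); z=A.apply([0,0,1]); x=A.apply([1,0,0]); yaw=np.arctan2(-x[1],-x[0])
    g=s['position']-z*robot.pinch_z; o=g+R.from_euler('z',yaw).apply([.0728,0,-.030])
    w=press(o[None])[0]; c,sn=np.cos(YAW),np.sin(YAW); f=s['ft_force']
    print('car mm',(w*1e3).round(1),'dyaw',np.rad2deg(yaw-YAW).round(2),'tilt',np.rad2deg(np.arccos(-z[2])).round(2),'Fpress',np.round([c*f[0]+sn*f[1],-sn*f[0]+c*f[1],f[2]],1),'T',s['ft_torque'].round(2),'w',s['gripper_width'].round(4),'t',s['clock'])
E
python3 - <<'E'
from h import *
where();print(sensors.state()['joint_positions'].round(3))
P0=(-.135,0,.150);print(car(*P0))
for n in('side','top'):
    p,d,c=look(n);P=cloud(d,c);s=sensors.state()
    a=(d>0)&(P[...,0]>.51)&(P[...,0]<.72)&(P[...,1]>.23)&(P[...,1]<.40)&(P[...,2]>.125)&(P[...,2]<.19)
    q=P[a]; o=R.from_rotvec(s['tool_rot']);x=-o.apply([1,0,0]);yaw=np.arctan2(x[1],x[0]);g=s['position']-o.apply([0,0,1])*robot.pinch_z
    w=R.from_euler('z',-yaw).apply(q-g); w=w[(w[:,0]>.02)&(w[:,2]<.02)]
    print(n,len(w),np.percentile(w,[0,2,50,98,100],axis=0).round(4).tolist()); k=w[w[:,2]<.0]; print(cv2.minAreaRect(k[k[:,0]<.12][:,:2].astype(np.float32)*1e3))
    rr=w[(abs(w[:,1])>.043)&(w[:,2]<.005)]; print('runner plane z=a+bx+cy',np.linalg.lstsq(np.c_[np.ones(len(rr)),rr[:,:2]],rr[:,2],rcond=None)[0].round(4),len(rr))
    if n=='side':cv2.imwrite('pics/lift.png',cv2.resize(p[80:210,180:300,::-1],None,fx=4,fy=4,interpolation=cv2.INTER_CUBIC))
E
```

```text
Traceback (most recent call last):
  File "h.py", line 33, in where
    print('car mm',(w*1e3).round(1),'dyaw',np.rad2deg(yaw-YAW).round(2),'tilt',np.rad2deg(np.arccos(-z[2])).round(2),'Fpress',np.round([c*f[0]+sn*f[1],-sn*f[0]+c*f[1],f[2]],1),'T',s['ft_torque'].round(2),'w',s['gripper_width'].round(4),'t',s['clock'])
                                                                                                                                                                                                                ^^^^^^^^^^^^^^^^^^^^^^^^
AttributeError: 'float' object has no attribute 'round'
```

```bash
sed -i "s/s\['gripper_width'\].round(4)/round(s['gripper_width'],4)/" h.py
python3 - <<'E'
from h import *
where();print(sensors.state()['joint_positions'].round(3))
P0=(-.135,0,.150);print(car(*P0))
for n in('side','top'):
    p,d,c=look(n);P=cloud(d,c);s=sensors.state()
    a=(d>0)&(P[...,0]>.51)&(P[...,0]<.72)&(P[...,1]>.23)&(P[...,1]<.40)&(P[...,2]>.125)&(P[...,2]<.19)
    q=P[a]; o=R.from_rotvec(s['tool_rot']);x=-o.apply([1,0,0]);yaw=np.arctan2(x[1],x[0]);g=s['position']-o.apply([0,0,1])*robot.pinch_z
    w=R.from_euler('z',-yaw).apply(q-g); w=w[(w[:,0]>.02)&(w[:,2]<.02)]
    print(n,len(w),np.percentile(w,[0,2,50,98,100],axis=0).round(4).tolist())
    rr=w[(abs(w[:,1])>.043)&(w[:,2]<.005)]; print('runner z=a+bx+cy',np.linalg.lstsq(np.c_[np.ones(len(rr)),rr[:,:2]],rr[:,2],rcond=None)[0].round(4),len(rr), 'runner x',np.percentile(rr[:,0],[1,99]).round(4),'y',rr[:,1].min().round(4),rr[:,1].max().round(4))
    if n=='side':cv2.imwrite('pics/lift.png',cv2.resize(p[80:210,180:300,::-1],None,fx=4,fy=4,interpolation=cv2.INTER_CUBIC))
E
```

```text
car mm [-154.   327.   130.4] dyaw 18.8 tilt 39.95 Fpress [-0.4 -0.5 -1.6] T [-0.13  1.04  0.04] w 0.0131 t 4.25
[ 0.514  0.065 -0.694  0.147 -0.229  0.282]
[ 1.732e-01 -9.872e-01 -2.297e-01  1.051e-01 -4.000e-04  1.257e-01]
side 759 [[0.0201, -0.053, -0.0315], [0.0255, -0.0501, -0.0271], [0.0722, -0.0043, -0.0051], [0.1287, 0.0479, 0.0126], [0.1392, 0.0512, 0.0192]]
runner z=a+bx+cy [-0.006   0.0075 -0.0004] 126 runner x [0.0301 0.118 ] y -0.053 0.0512
top 625 [[0.0206, -0.0541, -0.0312], [0.0259, -0.0514, -0.0279], [0.0696, -0.0058, -0.0058], [0.1271, 0.0467, 0.0112], [0.1379, 0.05, 0.017]]
runner z=a+bx+cy [-0.0056 -0.0089 -0.0018] 102 runner x [0.0293 0.1123] y -0.0541 0.05
```

View pics/lift.png

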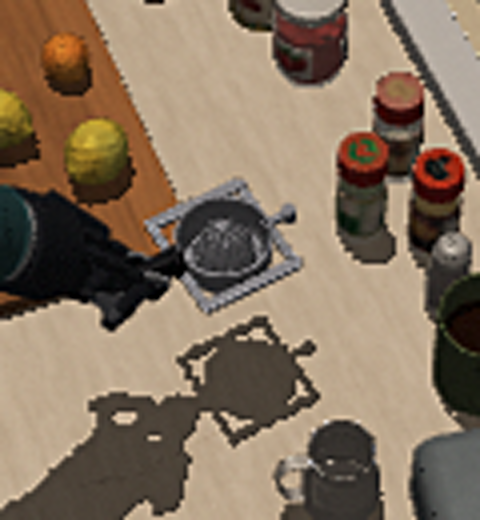

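The carriage is held level; runner edges at 30–118 mm confirm the 73 mm offset. Going to just before the rails.

Run:
```python
from h import *
print(car(-.135,.001,.135))
```

```text
[ 0.1983 -0.9827 -0.1922  0.1044 -0.0019  0.1263]
```

Request:
servo_tool --series '[{"dx": 0.02, "dy": -0.1, "dz": -0.02, "rx": 0.01, "ry": 0, "rz": 0.012}, {"dx": 0.05, "dy": -0.25, "dz": -0.05, "rx": 0.026, "ry": 0, "rz": 0.032}, {"dx": 0.08, "dy": -0.4, "dz": -0.08, "rx": 0.042, "ry": -0.001, "rz": 0.051}, {"dx": 0.11, "dy": -0.55, "dz": -0.11, "rx": 0.058, "ry": -0.001, "rz": 0.07}, {"dx": 0.14, "dy": -0.7, "dz": -0.14, "rx": 0.074, "ry": -0.001, "rz": 0.09}, {"dx": 0.17, "dy": -0.84, "dz": -0.165, "rx": 0.09, "ry": -0.002, "rz": 0.108}, {"dx": 0.19, "dy": -0.94, "dz": -0.184, "rx": 0.1, "ry": -0.002, "rz": 0.121}, {"dx": 0.198, "dy": -0.983, "dz": -0.192, "rx": 0.104, "ry": -0.002, "rz": 0.126}]'

```text
clock: 5.15
position: [0.5189, 0.007, 0.1498]
tool_rot: [0.218, 2.436, -0.077]
ft_force: [0.6, 0.7, -2.5]
gripper_width: 0.013
finger_force: 88.3
```

Request:
servo_tool --series '[{"dx": 0, "dy": 0, "dz": 0, "rx": 0, "ry": 0, "rz": 0}, {"dx": 0, "dy": 0, "dz": 0, "rx": 0, "ry": 0, "rz": 0}, {"dx": 0, "dy": 0, "dz": 0, "rx": 0, "ry": 0, "rz": 0}, {"dx": 0, "dy": 0, "dz": 0, "rx": 0, "ry": 0, "rz": 0}, {"dx": 0, "dy": 0, "dz": 0, "rx": 0, "ry": 0, "rz": 0}, {"dx": 0, "dy": 0, "dz": 0, "rx": 0, "ry": 0, "rz": 0}, {"dx": 0, "dy": 0, "dz": 0, "rx": 0, "ry": 0, "rz": 0}, {"dx": 0, "dy": 0, "dz": 0, "rx": 0, "ry": 0, "rz": 0}]'

```text
clock: 5.95
position: [0.5214, 0.0095, 0.1526]
tool_rot: [0.213, 2.432, -0.074]
ft_force: [-0.1, -1.0, -1.7]
gripper_width: 0.0127
finger_force: 88.3
```

Run:
```python
from h import *
where();print(sensors.state()['joint_positions'].round(3))
print(car(-.110,.001,.125))
big=[]
for n in('side','top'):
    p,d,c=look(n);W=press(cloud(d,c));ok=d>0
    u0,v0=((295,225) if n=='side' else (280,215))
    big.append(cv2.resize(p[v0-55:v0+55,u0-50:u0+50,::-1],None,fx=4,fy=4,interpolation=cv2.INTER_CUBIC))
    q=W[ok&(W[...,0]>-.19)&(W[...,0]<-.06)&(abs(W[...,1])<.065)&(W[...,2]>.148)&(W[...,2]<.172)]
    rr=q[abs(q[:,1])>.043]; print(n,len(rr),'y',q[:,1].min(),q[:,1].max(),'stud x max',q[:,0].max(),'z',np.median(rr[:,2]),'fit',np.linalg.lstsq(np.c_[np.ones(len(rr)),rr[:,:2]],rr[:,2],rcond=None)[0].round(4))
cv2.imwrite('pics/pre.png',np.hstack(big))
```

```text
car mm [-133.4    2.2  136.9] dyaw -0.08 tilt 40.22 Fpress [ 0.1 -1.  -1.7] T [ 0.17  0.93 -0.  ] w 0.0127 t 5.95
[-0.07  -0.203 -0.926  0.148 -0.065  0.081]
[-0.0338 -0.0048  0.0805  0.0016  0.0019 -0.0005]
side 171 y -0.04908278262596427 0.05477344906305236 stud x max -0.06833484730930327 z 0.1602807379486373 fit [ 0.1592 -0.006  -0.0005]
top 134 y -0.050438487445468146 0.052895348309259425 stud x max -0.0674876471074324 z 0.16083539237802458 fit [ 0.1587 -0.0144 -0.0015]
```

View pics/pre.png

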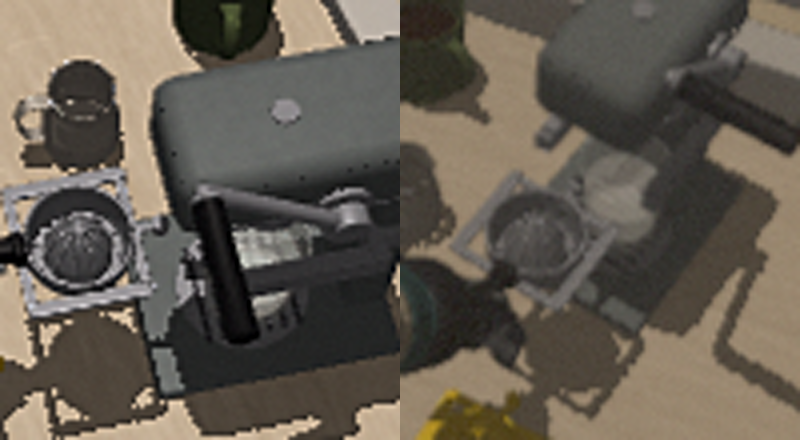

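Carriage in front of the rails (side crop 75,245; rail front at about 190,250); camera and arm agree within 1 mm. Lower to slot height and approach.

Request:
servo_tool --series '[{"dx": -0.005, "dy": 0.0, "dz": 0.015, "rx": 0, "ry": 0, "rz": 0}, {"dx": -0.012, "dy": 0.0, "dz": 0.035, "rx": 0, "ry": 0, "rz": 0}, {"dx": -0.02, "dy": 0.002, "dz": 0.055, "rx": 0, "ry": 0, "rz": 0}, {"dx": -0.026, "dy": 0.002, "dz": 0.07, "rx": 0, "ry": 0, "rz": 0}, {"dx": -0.032, "dy": 0.002, "dz": 0.08, "rx": 0, "ry": 0, "rz": 0}, {"dx": -0.032, "dy": 0.002, "dz": 0.08, "rx": 0, "ry": 0, "rz": 0}, {"dx": -0.032, "dy": 0.002, "dz": 0.08, "rx": 0, "ry": 0, "rz": 0}, {"dx": -0.032, "dy": 0.002, "dz": 0.08, "rx": 0, "ry": 0, "rz": 0}]'

```text
clock: 6.85
position: [0.5438, 0.0061, 0.1403]
tool_rot: [0.213, 2.432, -0.074]
ft_force: [-0.5, -0.2, -2.2]
gripper_width: 0.0125
finger_force: 88.3
```

Run:
```python
from h import *
where();print(car(-.110,.0003,.125)); print(car(-.085,.0003,.125))
```

```text
car mm [-110.7    2.7  124.6] dyaw -0.09 tilt 40.21 Fpress [-0.4 -0.3 -2.2] T [0.2  0.95 0.03] w 0.0125 t 6.85
[-0.0025 -0.0085  0.0006  0.0015  0.0018 -0.0006]
[-0.0661 -0.0086  0.0544  0.0015  0.0018 -0.0006]
```

Request:
servo_tool --series '[{"dx": 0, "dy": -0.008, "dz": 0.001, "rx": 0.0015, "ry": 0.002, "rz": 0}, {"dx": -0.01, "dy": -0.008, "dz": 0.009, "rx": 0.0015, "ry": 0.002, "rz": 0}, {"dx": -0.02, "dy": -0.008, "dz": 0.017, "rx": 0.0015, "ry": 0.002, "rz": 0}, {"dx": -0.03, "dy": -0.008, "dz": 0.026, "rx": 0.0015, "ry": 0.002, "rz": 0}, {"dx": -0.038, "dy": -0.008, "dz": 0.032, "rx": 0.0015, "ry": 0.002, "rz": 0}, {"dx": -0.046, "dy": -0.008, "dz": 0.039, "rx": 0.0015, "ry": 0.002, "rz": 0}, {"dx": -0.051, "dy": -0.008, "dz": 0.043, "rx": 0.0015, "ry": 0.002, "rz": 0}, {"dx": -0.051, "dy": -0.008, "dz": 0.043, "rx": 0.0015, "ry": 0.002, "rz": 0}]'

```text
clock: 7.65
position: [0.5637, 0.0002, 0.1405]
tool_rot: [0.215, 2.436, -0.077]
ft_force: [0.4, 0.1, -2.4]
gripper_width: 0.0131
finger_force: 88.3
```

Run:
```python
from h import *
where()
```

```text
car mm [-90.1   0.3 124.8] dyaw -0.1 tilt 40.0 Fpress [ 0.4  0.2 -2.4] T [0.13 0.95 0.06] w 0.0131 t 7.65
```

Request:
servo_tool --series '[{"dx": -0.005, "dy": 0, "dz": 0.004, "rx": 0, "ry": 0, "rz": 0}, {"dx": -0.012, "dy": 0, "dz": 0.01, "rx": 0, "ry": 0, "rz": 0}, {"dx": -0.02, "dy": 0, "dz": 0.017, "rx": 0, "ry": 0, "rz": 0}, {"dx": -0.027, "dy": 0, "dz": 0.023, "rx": 0, "ry": 0, "rz": 0}, {"dx": -0.034, "dy": 0, "dz": 0.029, "rx": 0, "ry": 0, "rz": 0}, {"dx": -0.039, "dy": 0, "dz": 0.033, "rx": 0, "ry": 0, "rz": 0}, {"dx": -0.039, "dy": 0, "dz": 0.033, "rx": 0, "ry": 0, "rz": 0}, {"dx": -0.039, "dy": 0, "dz": 0.033, "rx": 0, "ry": 0, "rz": 0}]'

```text
clock: 8.45
position: [0.5786, -0.0024, 0.1405]
tool_rot: [0.215, 2.435, -0.077]
ft_force: [1.2, 0.7, -1.3]
gripper_width: 0.0131
finger_force: 88.3
```

Run:
```python
from h import *
where()
```

```text
car mm [-75.    0.4 124.8] dyaw -0.09 tilt 40.0 Fpress [ 1.   0.9 -1.3] T [0.17 0.82 0.06] w 0.0131 t 8.45
```

Request:
servo_tool --series '[{"dx": -0.01, "dy": 0, "dz": 0.0085, "rx": 0, "ry": 0, "rz": 0}, {"dx": -0.025, "dy": 0, "dz": 0.021, "rx": 0, "ry": 0, "rz": 0}, {"dx": -0.04, "dy": 0, "dz": 0.034, "rx": 0, "ry": 0, "rz": 0}, {"dx": -0.055, "dy": 0, "dz": 0.0465, "rx": 0, "ry": 0, "rz": 0}, {"dx": -0.07, "dy": 0, "dz": 0.059, "rx": 0, "ry": 0, "rz": 0}, {"dx": -0.08, "dy": 0, "dz": 0.0675, "rx": 0, "ry": 0, "rz": 0}, {"dx": -0.09, "dy": 0, "dz": 0.076, "rx": 0, "ry": 0, "rz": 0}, {"dx": -0.09, "dy": 0, "dz": 0.076, "rx": 0, "ry": 0, "rz": 0}]'

```text
clock: 9.25
position: [0.6138, -0.0087, 0.1404]
tool_rot: [0.215, 2.435, -0.077]
ft_force: [0.5, 1.1, -0.6]
gripper_width: 0.013
finger_force: 88.3
```

Run:
```python
from h import *
where()
```

```text
car mm [-39.2   0.3 124.7] dyaw -0.1 tilt 40.01 Fpress [ 0.3  1.1 -0.6] T [0.16 0.67 0.06] w 0.013 t 9.25
```

Request:
servo_tool --series '[{"dx": -0.01, "dy": -0.001, "dz": 0.007, "rx": 0, "ry": 0, "rz": 0}, {"dx": -0.022, "dy": -0.001, "dz": 0.017, "rx": 0, "ry": 0, "rz": 0}, {"dx": -0.033, "dy": -0.001, "dz": 0.026, "rx": 0, "ry": 0, "rz": 0}, {"dx": -0.044, "dy": -0.001, "dz": 0.035, "rx": 0, "ry": 0, "rz": 0}, {"dx": -0.054, "dy": -0.001, "dz": 0.044, "rx": 0, "ry": 0, "rz": 0}, {"dx": -0.06, "dy": -0.001, "dz": 0.049, "rx": 0, "ry": 0, "rz": 0}, {"dx": -0.06, "dy": -0.001, "dz": 0.049, "rx": 0, "ry": 0, "rz": 0}, {"dx": -0.06, "dy": -0.001, "dz": 0.049, "rx": 0, "ry": 0, "rz": 0}]'

```text
clock: 10.05
position: [0.6362, -0.0128, 0.1405]
tool_rot: [0.214, 2.436, -0.077]
ft_force: [1.1, 1.8, -2.4]
gripper_width: 0.0126
finger_force: 88.3
```

Run:
```python
from h import *
where()
```

```text
car mm [-1.650e+01  1.000e-01  1.248e+02] dyaw -0.08 tilt 39.99 Fpress [ 0.8  2.  -2.4] T [0.45 0.8  0.4 ] w 0.0126 t 10.05
```

Request:
servo_tool --series '[{"dx": -0.005, "dy": 0.002, "dz": 0.004, "rx": 0, "ry": 0, "rz": 0}, {"dx": -0.01, "dy": 0.003, "dz": 0.0085, "rx": 0, "ry": 0, "rz": 0}, {"dx": -0.015, "dy": 0.003, "dz": 0.0125, "rx": 0, "ry": 0, "rz": 0}, {"dx": -0.02, "dy": 0.003, "dz": 0.017, "rx": 0, "ry": 0, "rz": 0}, {"dx": -0.025, "dy": 0.003, "dz": 0.021, "rx": 0, "ry": 0, "rz": 0}, {"dx": -0.03, "dy": 0.003, "dz": 0.0255, "rx": 0, "ry": 0, "rz": 0}, {"dx": -0.033, "dy": 0.003, "dz": 0.028, "rx": 0, "ry": 0, "rz": 0}, {"dx": -0.033, "dy": 0.003, "dz": 0.028, "rx": 0, "ry": 0, "rz": 0}]'

```text
clock: 10.85
position: [0.6495, -0.0147, 0.1407]
tool_rot: [0.215, 2.435, -0.078]
ft_force: [4.3, 0.4, -2.5]
gripper_width: 0.0129
finger_force: 88.3
```

Run:
```python
from h import *
where()
```

```text
car mm [ -3.    0.6 125. ] dyaw -0.11 tilt 40.03 Fpress [ 4.2  1.1 -2.5] T [0.23 0.87 0.14] w 0.0129 t 10.85
```

The force turned positive, so the catch is now drawing it in past its peak. Push on to the stop.

Request:
servo_tool --series '[{"dx": -0.0025, "dy": 0, "dz": 0.002, "rx": 0, "ry": 0, "rz": 0}, {"dx": -0.005, "dy": 0, "dz": 0.004, "rx": 0, "ry": 0, "rz": 0}, {"dx": -0.0075, "dy": 0, "dz": 0.006, "rx": 0, "ry": 0, "rz": 0}, {"dx": -0.01, "dy": 0, "dz": 0.0085, "rx": 0, "ry": 0, "rz": 0}, {"dx": -0.0125, "dy": 0, "dz": 0.0105, "rx": 0, "ry": 0, "rz": 0}, {"dx": -0.014, "dy": 0, "dz": 0.012, "rx": 0, "ry": 0, "rz": 0}, {"dx": -0.014, "dy": 0, "dz": 0.012, "rx": 0, "ry": 0, "rz": 0}, {"dx": -0.014, "dy": 0, "dz": 0.012, "rx": 0, "ry": 0, "rz": 0}]'

```text
clock: 11.65
position: [0.6532, -0.0149, 0.1401]
tool_rot: [0.215, 2.437, -0.077]
ft_force: [-6.0, 2.5, 4.2]
gripper_width: 0.013
finger_force: 89.9
```

Run:
```python
from h import *
where()
```

```text
car mm [  0.7   1.1 124.4] dyaw -0.09 tilt 39.91 Fpress [-6.4  1.4  4.2] T [ 0.26  0.74 -0.11] w 0.013 t 11.65
```

At the stop (−6.4 N at x = +0.7 mm). Release, then retreat straight back.

Request:
servo_tool --series '[{"dx": 0, "dy": 0, "dz": 0, "rx": 0, "ry": 0, "rz": 0}, {"dx": 0, "dy": 0, "dz": 0, "rx": 0, "ry": 0, "rz": 0}, {"dx": 0, "dy": 0, "dz": 0, "rx": 0, "ry": 0, "rz": 0}, {"dx": 0, "dy": 0, "dz": 0, "rx": 0, "ry": 0, "rz": 0}, {"dx": 0, "dy": 0, "dz": 0, "rx": 0, "ry": 0, "rz": 0}, {"dx": 0, "dy": 0, "dz": 0, "rx": 0, "ry": 0, "rz": 0}, {"dx": 0, "dy": 0, "dz": 0, "rx": 0, "ry": 0, "rz": 0}, {"dx": 0, "dy": 0, "dz": 0, "rx": 0, "ry": 0, "rz": 0}]' --fingers 45

```text
clock: 12.45
position: [0.6544, -0.0153, 0.1403]
tool_rot: [0.215, 2.436, -0.077]
ft_force: [0.5, -0.4, 0.6]
gripper_width: 0.0451
finger_force: 0.0
```

Request:
servo_tool --series '[{"dx": 0.03, "dy": 0, "dz": -0.025, "rx": 0, "ry": 0, "rz": 0}, {"dx": 0.09, "dy": 0, "dz": -0.075, "rx": 0, "ry": 0, "rz": 0}, {"dx": 0.18, "dy": 0, "dz": -0.15, "rx": 0, "ry": 0, "rz": 0}, {"dx": 0.28, "dy": 0, "dz": -0.235, "rx": 0, "ry": 0, "rz": 0}, {"dx": 0.38, "dy": 0, "dz": -0.32, "rx": 0, "ry": 0, "rz": 0}, {"dx": 0.4, "dy": 0, "dz": -0.335, "rx": 0, "ry": 0, "rz": 0}, {"dx": 0.4, "dy": 0, "dz": -0.335, "rx": 0, "ry": 0, "rz": 0}, {"dx": 0.4, "dy": 0, "dz": -0.335, "rx": 0, "ry": 0, "rz": 0}]'

```text
clock: 13.25
position: [0.5015, 0.0119, 0.1415]
tool_rot: [0.214, 2.433, -0.077]
ft_force: [-0.6, -0.5, 0.3]
gripper_width: 0.0453
finger_force: 0.0
```

Run:
```python
from h import *
where(); s=sensors.state(); print(s['position'],s['joint_positions'].round(3))
for n in('side','top'):
    p,d,c=look(n);W=press(cloud(d,c));g=p.astype(int).mean(-1);ok=d>0
    q=W[ok&(W[...,0]>-.13)&(W[...,0]<-.04)&(abs(W[...,1])<.03)&(W[...,2]>.12)&(W[...,2]<.18)&(g<60)]
    print(n,'handle',len(q), np.percentile(q,[1,50,99],axis=0).round(4).tolist() if len(q) else '')
    b=W[ok&(W[...,2]>.30)&(W[...,2]<.37)&(W[...,0]>-.13)&(W[...,0]<0)&(W[...,1]<-.055)&(W[...,1]>-.2)&(g<60)]
    # cylinder axis: points on visible surface, offset 10mm away from camera perp to bar
    m=b.mean(0);u=np.linalg.svd(b-m,full_matrices=False)[2][0]; T=np.linalg.inv(c['camera_from_world'])[:3,3]; t=press(T[None])[0]-m; t-=t@u*u; t/=np.linalg.norm(t); 
    print(' grip',len(b),m.round(4),u.round(3),'dir',t.round(2),'axis~',(m-.0075*t).round(4),np.percentile(b[:,1],[1,99]).round(4))
```

```text
car mm [-153.4    1.1  125.8] dyaw -0.11 tilt 40.15 Fpress [-0.5 -0.6  0.3] T [ 0.09  0.63 -0.02] w 0.0453 t 13.25
[0.50151269 0.0119172  0.14153377] [-0.064 -0.226 -0.97   0.128 -0.071  0.086]
side handle 87 [[-0.0952, -0.006, 0.1431], [-0.0781, -0.0031, 0.1609], [-0.0484, 0.008, 0.167]]
 grip 325 [-0.0724 -0.1137  0.3443] [-0.105 -0.99   0.092] dir [-0.15  0.11  0.98] axis~ [-0.0713 -0.1145  0.337 ] [-0.158  -0.0672]
top handle 114 [[-0.0957, -0.0288, 0.1465], [-0.0644, -0.0032, 0.1612], [-0.0402, 0.0176, 0.1675]]
 grip 247 [-0.0773 -0.1154  0.3449] [-0.06  -0.996  0.058] dir [-0.6   0.08  0.79] axis~ [-0.0728 -0.116   0.3389] [-0.1587 -0.0689]
```

The handle end is at −95.5 mm, so the carriage is home. The bar axis is near press (−72, −116, 338). Now turn the tool upright, with its closing axis along the press's x, and go above the bar.

```bash
cat >> h.py <<'E'
LV=R.from_euler('z',YAW)*R.from_matrix(np.array([[0,1,0],[1,0,0],[0,0,-1]]).T)
def pw(x,y,z):
    c,s=np.cos(YAW),np.sin(YAW); return np.array([AX[0]+c*x-s*y,AX[1]+s*x+c*y,z])
def lw():
    s=sensors.state(); q=press((s['position']+R.from_rotvec(s['tool_rot']).apply([0,0,-robot.pinch_z]))[None])[0]
    f=s['ft_force'];c,sn=np.cos(YAW),np.sin(YAW)
    r=q-[.0314,0,.252]; print('grasp pt press mm',(q*1e3).round(1),'r',np.hypot(r[0],r[2]).round(4),'ang',(np.deg2rad(40)-np.arctan2(r[2],-r[0])).round(3),'F',np.round([c*f[0]+sn*f[1],-sn*f[0]+c*f[1],f[2]],1),'T',s['ft_torque'].round(2),'w',round(s['gripper_width'],4),'ff',s['finger_force'],'t',s['clock'])
E
python3 - <<'E'
from h import *
print(LV.as_matrix().round(2)); print(goto(pw(-.19,-.10,.40),LV)); print(goto(pw(-.072,-.122,.40),LV))
E
```

```text
[[ 0.17  0.98  0.  ]
 [ 0.98 -0.17  0.  ]
 [ 0.    0.   -1.  ]]
[-0.6155 -0.3363 -0.6084  0.2741  0.2736  0.7495]
[-0.9164 -0.4091 -0.355   0.2741  0.2736  0.7495]
```

Request:
servo_tool --series '[{"dx": -0.08, "dy": -0.04, "dz": -0.08, "rx": 0.02, "ry": 0.02, "rz": 0.055}, {"dx": -0.17, "dy": -0.09, "dz": -0.17, "rx": 0.04, "ry": 0.04, "rz": 0.11}, {"dx": -0.26, "dy": -0.14, "dz": -0.26, "rx": 0.06, "ry": 0.06, "rz": 0.165}, {"dx": -0.35, "dy": -0.19, "dz": -0.35, "rx": 0.08, "ry": 0.08, "rz": 0.22}, {"dx": -0.44, "dy": -0.24, "dz": -0.44, "rx": 0.1, "ry": 0.1, "rz": 0.275}, {"dx": -0.52, "dy": -0.285, "dz": -0.52, "rx": 0.12, "ry": 0.12, "rz": 0.33}, {"dx": -0.58, "dy": -0.32, "dz": -0.58, "rx": 0.14, "ry": 0.14, "rz": 0.385}, {"dx": -0.615, "dy": -0.336, "dz": -0.608, "rx": 0.16, "ry": 0.16, "rz": 0.44}]' --fingers 60

```text
clock: 14.15
position: [0.5091, -0.0933, 0.4028]
tool_rot: [1.508, 2.388, -0.036]
ft_force: [-0.1, -0.1, 0.2]
gripper_width: 0.0601
finger_force: 0.0
```

Run:
```python
from h import *
lw(); print(sensors.state()['joint_positions'].round(3)); print(goto(pw(-.072,-.122,.40),LV))
```

```text
grasp pt press mm [-193.7  -98.4  420.6] r 0.2812 ang 0.055 F [-0.1 -0.1  0.2] T [ 0.18  0.24 -0.06] w 0.0601 ff 0.0 t 14.15
[-0.237 -0.159 -0.175  1.26  -0.124  0.872]
[-0.2627  0.2655  0.127   0.1152  0.1132  0.3068]
```

Request:
servo_tool --series '[{"dx": -0.03, "dy": 0.03, "dz": 0.015, "rx": 0.02, "ry": 0.02, "rz": 0.06}, {"dx": -0.07, "dy": 0.07, "dz": 0.035, "rx": 0.045, "ry": 0.045, "rz": 0.12}, {"dx": -0.12, "dy": 0.12, "dz": 0.055, "rx": 0.07, "ry": 0.07, "rz": 0.185}, {"dx": -0.18, "dy": 0.18, "dz": 0.085, "rx": 0.095, "ry": 0.094, "rz": 0.25}, {"dx": -0.23, "dy": 0.235, "dz": 0.112, "rx": 0.115, "ry": 0.113, "rz": 0.307}, {"dx": -0.263, "dy": 0.2655, "dz": 0.127, "rx": 0.115, "ry": 0.113, "rz": 0.307}, {"dx": -0.263, "dy": 0.2655, "dz": 0.127, "rx": 0.115, "ry": 0.113, "rz": 0.307}, {"dx": -0.263, "dy": 0.2655, "dz": 0.127, "rx": 0.115, "ry": 0.113, "rz": 0.307}]'

```text
clock: 14.95
position: [0.6184, -0.1324, 0.3944]
tool_rot: [-2.399, -2.023, 0.006]
ft_force: [-0.3, -0.8, -0.1]
gripper_width: 0.06
finger_force: 0.0
```

Run:
```python
from h import *
lw(); print(sensors.state()['joint_positions'].round(3)); print(goto(pw(-.072,-.122,.32),LV))
```

```text
grasp pt press mm [ -73.9 -120.5  413.1] r 0.1925 ang -0.294 F [-0.1 -0.8 -0.1] T [ 0.   -0.    0.03] w 0.06 ff 0.0 t 14.95
[-0.312  0.262  0.291  1.605 -0.002  1.428]
[-0.0046  0.0079  0.2481 -0.0026  0.0005  0.0026]
```

Request:
servo_tool --series '[{"dx": 0, "dy": 0.004, "dz": 0.03, "rx": 0, "ry": 0, "rz": 0}, {"dx": 0, "dy": 0.006, "dz": 0.08, "rx": 0, "ry": 0, "rz": 0}, {"dx": 0, "dy": 0.006, "dz": 0.13, "rx": 0, "ry": 0, "rz": 0}, {"dx": 0, "dy": 0.006, "dz": 0.18, "rx": 0, "ry": 0, "rz": 0}, {"dx": 0, "dy": 0.006, "dz": 0.22, "rx": 0, "ry": 0, "rz": 0}, {"dx": 0, "dy": 0.006, "dz": 0.24, "rx": 0, "ry": 0, "rz": 0}, {"dx": 0, "dy": 0.006, "dz": 0.243, "rx": 0, "ry": 0, "rz": 0}, {"dx": 0, "dy": 0.006, "dz": 0.243, "rx": 0, "ry": 0, "rz": 0}]'

```text
clock: 15.75
position: [0.6192, -0.1322, 0.3228]
tool_rot: [-2.4, -2.025, 0.005]
ft_force: [-0.7, 0.8, -0.8]
gripper_width: 0.0598
finger_force: 0.0
```

Run:
```python
from h import *
lw()
p,d,c=look('side');cv2.imwrite('pics/lev.png',cv2.resize(p[170:280,250:360,::-1],None,fx=5,fy=5,interpolation=cv2.INTER_CUBIC))
```

```text
grasp pt press mm [ -73.2 -120.2  341.5] r 0.1376 ang -0.01 F [-0.9  0.7 -0.8] T [0.02 0.04 0.  ] w 0.0598 ff 0.0 t 15.75
```

View pics/lev.png

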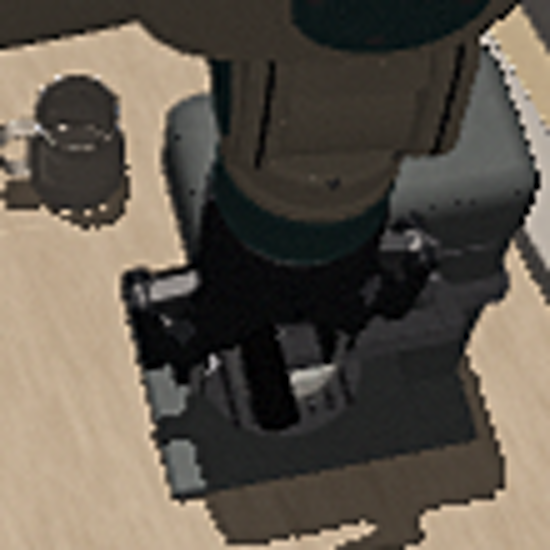

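The bar (crop 265,380) runs between the two fingers (about 160,340 and 390,290). Close gently.

Request:
servo_tool --series '[{"dx": 0, "dy": 0, "dz": 0, "rx": 0, "ry": 0, "rz": 0}, {"dx": 0, "dy": 0, "dz": 0, "rx": 0, "ry": 0, "rz": 0}, {"dx": 0, "dy": 0, "dz": 0, "rx": 0, "ry": 0, "rz": 0}, {"dx": 0, "dy": 0, "dz": 0, "rx": 0, "ry": 0, "rz": 0}, {"dx": 0, "dy": 0, "dz": 0, "rx": 0, "ry": 0, "rz": 0}, {"dx": 0, "dy": 0, "dz": 0, "rx": 0, "ry": 0, "rz": 0}, {"dx": 0, "dy": 0, "dz": 0, "rx": 0, "ry": 0, "rz": 0}, {"dx": 0, "dy": 0, "dz": 0, "rx": 0, "ry": 0, "rz": 0}]' --fingers 0 --squeeze 40

```text
clock: 16.6
position: [0.6188, -0.1323, 0.3229]
tool_rot: [-2.399, -2.024, 0.006]
ft_force: [-3.6, 0.2, 6.0]
gripper_width: 0.0185
finger_force: 39.2
```

Run:
```python
from h import *
lw()
th=np.deg2rad(40)
for a in np.arange(0,1.36,.1).tolist()+[1.31]:
    t=th-a; print(round(a,2),'dy',round((-.135*np.cos(t)+.135*np.cos(th))/.3,3),'dz',round((.135*np.sin(th)-.135*np.sin(t))/.3,3))
```

```text
grasp pt press mm [ -73.5 -120.4  341.6] r 0.138 ang -0.009 F [-3.6 -0.5  6. ] T [ 0.1   0.88 -0.14] w 0.0185 ff 39.212159514427185 t 16.6
0.0 dy 0.0 dz 0.0
0.1 dy -0.027 dz 0.036
0.2 dy -0.051 dz 0.074
0.3 dy -0.07 dz 0.115
0.4 dy -0.085 dz 0.157
0.5 dy -0.096 dz 0.201
0.6 dy -0.103 dz 0.245
0.7 dy -0.105 dz 0.29
0.8 dy -0.103 dz 0.335
0.9 dy -0.096 dz 0.379
1.0 dy -0.085 dz 0.423
1.1 dy -0.069 dz 0.465
1.2 dy -0.05 dz 0.506
1.3 dy -0.026 dz 0.544
1.31 dy -0.024 dz 0.548
```

Request:
servo_tool --series '[{"dx": 0, "dy": -0.014, "dz": 0.018, "rx": 0, "ry": 0, "rz": 0}, {"dx": 0, "dy": -0.027, "dz": 0.036, "rx": 0, "ry": 0, "rz": 0}, {"dx": 0, "dy": -0.039, "dz": 0.055, "rx": 0, "ry": 0, "rz": 0}, {"dx": 0, "dy": -0.051, "dz": 0.074, "rx": 0, "ry": 0, "rz": 0}, {"dx": 0, "dy": -0.061, "dz": 0.094, "rx": 0, "ry": 0, "rz": 0}, {"dx": 0, "dy": -0.07, "dz": 0.115, "rx": 0, "ry": 0, "rz": 0}, {"dx": 0, "dy": -0.078, "dz": 0.136, "rx": 0, "ry": 0, "rz": 0}, {"dx": 0, "dy": -0.085, "dz": 0.157, "rx": 0, "ry": 0, "rz": 0}]'

```text
clock: 17.4
position: [0.5953, -0.128, 0.2776]
tool_rot: [2.4, 2.025, 0.0]
ft_force: [-2.7, 0.2, 9.0]
gripper_width: 0.0185
finger_force: 42.8
```

Run:
```python
from h import *
lw()
```

```text
grasp pt press mm [ -97.5 -120.2  296.3] r 0.1363 ang 0.367 F [-2.7 -0.3  9. ] T [ 0.23  0.1  -0.2 ] w 0.0185 ff 42.751110792160034 t 17.4
```

Request:
servo_tool --series '[{"dx": 0, "dy": -0.006, "dz": 0.022, "rx": 0, "ry": 0, "rz": 0}, {"dx": 0, "dy": -0.011, "dz": 0.044, "rx": 0, "ry": 0, "rz": 0}, {"dx": 0, "dy": -0.015, "dz": 0.066, "rx": 0, "ry": 0, "rz": 0}, {"dx": 0, "dy": -0.018, "dz": 0.088, "rx": 0, "ry": 0, "rz": 0}, {"dx": 0, "dy": -0.02, "dz": 0.111, "rx": 0, "ry": 0, "rz": 0}, {"dx": 0, "dy": -0.02, "dz": 0.133, "rx": 0, "ry": 0, "rz": 0}, {"dx": 0, "dy": -0.02, "dz": 0.156, "rx": 0, "ry": 0, "rz": 0}, {"dx": 0, "dy": -0.018, "dz": 0.178, "rx": 0, "ry": 0, "rz": 0}]'

```text
clock: 18.2
position: [0.588, -0.1266, 0.223]
tool_rot: [-2.399, -2.024, 0.004]
ft_force: [-5.5, 2.0, 8.4]
gripper_width: 0.0187
finger_force: 46.5
```

Run:
```python
from h import *
lw()
```

```text
grasp pt press mm [-104.9 -120.1  241.7] r 0.1367 ang 0.773 F [-5.8  1.1  8.4] T [ 0.36  0.85 -0.19] w 0.0187 ff 46.486002802848816 t 18.2
```

Request:
servo_tool --series '[{"dx": 0, "dy": 0.003, "dz": 0.022, "rx": 0, "ry": 0, "rz": 0}, {"dx": 0, "dy": 0.007, "dz": 0.044, "rx": 0, "ry": 0, "rz": 0}, {"dx": 0, "dy": 0.012, "dz": 0.066, "rx": 0, "ry": 0, "rz": 0}, {"dx": 0, "dy": 0.018, "dz": 0.088, "rx": 0, "ry": 0, "rz": 0}, {"dx": 0, "dy": 0.026, "dz": 0.109, "rx": 0, "ry": 0, "rz": 0}, {"dx": 0, "dy": 0.034, "dz": 0.13, "rx": 0, "ry": 0, "rz": 0}, {"dx": 0, "dy": 0.043, "dz": 0.151, "rx": 0, "ry": 0, "rz": 0}, {"dx": 0, "dy": 0.053, "dz": 0.171, "rx": 0, "ry": 0, "rz": 0}]'

```text
clock: 19.0
position: [0.5995, -0.1287, 0.1693]
tool_rot: [-2.394, -2.019, 0.014]
ft_force: [-10.5, 1.2, 5.2]
gripper_width: 0.019
finger_force: 50.4
```

Request:
servo_tool --series '[{"dx": 0, "dy": 0.006, "dz": 0.01, "rx": 0, "ry": 0, "rz": 0}, {"dx": 0, "dy": 0.012, "dz": 0.02, "rx": 0, "ry": 0, "rz": 0}, {"dx": 0, "dy": 0.018, "dz": 0.029, "rx": 0, "ry": 0, "rz": 0}, {"dx": 0, "dy": 0.024, "dz": 0.038, "rx": 0, "ry": 0, "rz": 0}, {"dx": 0, "dy": 0.026, "dz": 0.042, "rx": 0, "ry": 0, "rz": 0}, {"dx": 0, "dy": 0.026, "dz": 0.042, "rx": 0, "ry": 0, "rz": 0}, {"dx": 0, "dy": 0.026, "dz": 0.042, "rx": 0, "ry": 0, "rz": 0}, {"dx": 0, "dy": 0.026, "dz": 0.042, "rx": 0, "ry": 0, "rz": 0}]'

```text
clock: 19.8
position: [0.6059, -0.1299, 0.1557]
tool_rot: [-2.392, -2.018, 0.017]
ft_force: [-12.0, 1.7, 4.1]
gripper_width: 0.0185
finger_force: 51.2
```

Run:
```python
from h import *
lw()
```

```text
grasp pt press mm [ -86.4 -120.2  174.4] r 0.141 ang 1.28 F [-12.1  -0.4   4.1] T [ 0.3   2.04 -0.21] w 0.0185 ff 51.19747459888458 t 19.8
```

Request:
servo_tool --series '[{"dx": 0, "dy": 0.004, "dz": 0.005, "rx": 0, "ry": 0, "rz": 0}, {"dx": 0, "dy": 0.008, "dz": 0.01, "rx": 0, "ry": 0, "rz": 0}, {"dx": 0, "dy": 0.012, "dz": 0.015, "rx": 0, "ry": 0, "rz": 0}, {"dx": 0, "dy": 0.014, "dz": 0.02, "rx": 0, "ry": 0, "rz": 0}, {"dx": 0, "dy": 0.014, "dz": 0.02, "rx": 0, "ry": 0, "rz": 0}, {"dx": 0, "dy": 0.014, "dz": 0.02, "rx": 0, "ry": 0, "rz": 0}, {"dx": 0, "dy": 0.014, "dz": 0.02, "rx": 0, "ry": 0, "rz": 0}, {"dx": 0, "dy": 0.014, "dz": 0.02, "rx": 0, "ry": 0, "rz": 0}]'

```text
clock: 20.6
position: [0.6095, -0.1305, 0.1494]
tool_rot: [-2.392, -2.017, 0.018]
ft_force: [-12.1, 1.6, 3.8]
gripper_width: 0.0185
finger_force: 51.7
```

Run:
```python
from h import *
lw()
for n in('side','top'):
    p,d,c=look(n);W=press(cloud(d,c));g=p.astype(int).mean(-1);ok=d>0
    b=W[ok&(W[...,2]>.13)&(W[...,2]<.22)&(W[...,0]>-.14)&(W[...,0]<-.03)&(W[...,1]<-.135)&(W[...,1]>-.165)&(g<60)]
    print(n,len(b),np.percentile(b,[5,50,95],axis=0).round(4).tolist() if len(b) else '')
    q=W[ok&(W[...,0]>-.13)&(W[...,0]<-.04)&(abs(W[...,1])<.03)&(W[...,2]>.14)&(W[...,2]<.18)&(g<60)];print(' handle',len(q),np.percentile(q,[1,50],axis=0).round(4).tolist() if len(q) else '')
```

```text
grasp pt press mm [ -82.8 -120.3  168.1] r 0.1417 ang 1.332 F [-12.2  -0.5   3.8] T [ 0.27  2.17 -0.17] w 0.0185 ff 51.69433951377869 t 20.6
side 79 [[-0.0917, -0.1574, 0.1779], [-0.0831, -0.1471, 0.185], [-0.0722, -0.1364, 0.2178]]
 handle 45 [[-0.095, -0.0054, 0.1419], [-0.0871, -0.001, 0.1619]]
top 61 [[-0.094, -0.1579, 0.1781], [-0.0876, -0.1464, 0.1858], [-0.0773, -0.1357, 0.2149]]
 handle 105 [[-0.0958, -0.0196, 0.1451], [-0.0671, -0.0032, 0.1623]]
```

By the cameras the bar axis is at about (−81, 178.5) mm, or 1.28 rad, having slipped up a little in the pads. Grip harder and press a little more to be sure of the stroke.

Request:
servo_tool --series '[{"dx": 0, "dy": 0, "dz": 0, "rx": 0, "ry": 0, "rz": 0}, {"dx": 0, "dy": 0, "dz": 0, "rx": 0, "ry": 0, "rz": 0}, {"dx": 0, "dy": 0.003, "dz": 0.005, "rx": 0, "ry": 0, "rz": 0}, {"dx": 0, "dy": 0.007, "dz": 0.01, "rx": 0, "ry": 0, "rz": 0}, {"dx": 0, "dy": 0.01, "dz": 0.015, "rx": 0, "ry": 0, "rz": 0}, {"dx": 0, "dy": 0.01, "dz": 0.02, "rx": 0, "ry": 0, "rz": 0}, {"dx": 0, "dy": 0.01, "dz": 0.02, "rx": 0, "ry": 0, "rz": 0}, {"dx": 0, "dy": 0.01, "dz": 0.02, "rx": 0, "ry": 0, "rz": 0}]' --squeeze 80

```text
clock: 21.5
position: [0.6117, -0.131, 0.1454]
tool_rot: [-2.392, -2.017, 0.02]
ft_force: [-17.5, 2.7, 13.4]
gripper_width: 0.018
finger_force: 80.1
```

Run:
```python
from h import *
lw()
for n in('side','top'):
    p,d,c=look(n);W=press(cloud(d,c));g=p.astype(int).mean(-1);ok=d>0
    b=W[ok&(W[...,2]>.15)&(W[...,2]<.2)&(W[...,0]>-.14)&(W[...,0]<-.03)&(W[...,1]<-.135)&(W[...,1]>-.165)&(g<60)]
    print(n,len(b),np.percentile(b,[5,50,95],axis=0).round(4).tolist() if len(b) else '')
```

```text
grasp pt press mm [ -80.5 -120.3  164.1] r 0.1423 ang 1.364 F [-17.7  -0.3  13.4] T [ 0.53  3.4  -0.19] w 0.018 ff 80.06006598472595 t 21.5
side 68 [[-0.0884, -0.1575, 0.1737], [-0.08, -0.1481, 0.1812], [-0.071, -0.1373, 0.1853]]
top 59 [[-0.0911, -0.1586, 0.1728], [-0.0852, -0.1479, 0.1818], [-0.0738, -0.1353, 0.187]]
```

The bar is now at axis z of about 174 mm, and the force rise shows it is on the lower stop (1.31 rad). Ease up slowly along the arc.

Request:
servo_tool --series '[{"dx": 0, "dy": -0.012, "dz": -0.02, "rx": 0, "ry": 0, "rz": 0}, {"dx": 0, "dy": -0.026, "dz": -0.042, "rx": 0, "ry": 0, "rz": 0}, {"dx": 0, "dy": -0.036, "dz": -0.063, "rx": 0, "ry": 0, "rz": 0}, {"dx": 0, "dy": -0.045, "dz": -0.083, "rx": 0, "ry": 0, "rz": 0}, {"dx": 0, "dy": -0.054, "dz": -0.104, "rx": 0, "ry": 0, "rz": 0}, {"dx": 0, "dy": -0.061, "dz": -0.125, "rx": 0, "ry": 0, "rz": 0}, {"dx": 0, "dy": -0.067, "dz": -0.147, "rx": 0, "ry": 0, "rz": 0}, {"dx": 0, "dy": -0.072, "dz": -0.169, "rx": 0, "ry": 0, "rz": 0}]'

```text
clock: 22.4
position: [0.5916, -0.1273, 0.1934]
tool_rot: [-2.391, -2.017, 0.018]
ft_force: [-11.3, 1.9, 3.4]
gripper_width: 0.0186
finger_force: 78.0
```

Run:
```python
from h import *
lw()
```

```text
grasp pt press mm [-101.  -120.2  212.1] r 0.1382 ang 0.991 F [-11.5  -0.1   3.4] T [ 0.39  2.4  -0.18] w 0.0186 ff 77.96860098838806 t 22.4
```

Request:
servo_tool --series '[{"dx": 0, "dy": -0.006, "dz": -0.022, "rx": 0, "ry": 0, "rz": 0}, {"dx": 0, "dy": -0.012, "dz": -0.044, "rx": 0, "ry": 0, "rz": 0}, {"dx": 0, "dy": -0.015, "dz": -0.066, "rx": 0, "ry": 0, "rz": 0}, {"dx": 0, "dy": -0.017, "dz": -0.089, "rx": 0, "ry": 0, "rz": 0}, {"dx": 0, "dy": -0.017, "dz": -0.111, "rx": 0, "ry": 0, "rz": 0}, {"dx": 0, "dy": -0.015, "dz": -0.134, "rx": 0, "ry": 0, "rz": 0}, {"dx": 0, "dy": -0.012, "dz": -0.156, "rx": 0, "ry": 0, "rz": 0}, {"dx": 0, "dy": -0.008, "dz": -0.178, "rx": 0, "ry": 0, "rz": 0}]'

```text
clock: 23.2
position: [0.5885, -0.1267, 0.247]
tool_rot: [-2.39, -2.016, 0.021]
ft_force: [-15.3, 2.1, 5.3]
gripper_width: 0.0176
finger_force: 78.2
```

Run:
```python
from h import *
lw()
```

```text
grasp pt press mm [-104.  -120.2  265.7] r 0.1361 ang 0.598 F [-15.4  -0.6   5.3] T [ 0.55  3.44 -0.18] w 0.0176 ff 78.16383004188538 t 23.2
```

Request:
servo_tool --series '[{"dx": 0, "dy": -0.008, "dz": -0.022, "rx": 0, "ry": 0, "rz": 0}, {"dx": 0, "dy": -0.005, "dz": -0.044, "rx": 0, "ry": 0, "rz": 0}, {"dx": 0, "dy": 0.002, "dz": -0.065, "rx": 0, "ry": 0, "rz": 0}, {"dx": 0, "dy": 0.01, "dz": -0.086, "rx": 0, "ry": 0, "rz": 0}, {"dx": 0, "dy": 0.02, "dz": -0.107, "rx": 0, "ry": 0, "rz": 0}, {"dx": 0, "dy": 0.029, "dz": -0.127, "rx": 0, "ry": 0, "rz": 0}, {"dx": 0, "dy": 0.041, "dz": -0.146, "rx": 0, "ry": 0, "rz": 0}, {"dx": 0, "dy": 0.053, "dz": -0.165, "rx": 0, "ry": 0, "rz": 0}]'

```text
clock: 24.0
position: [0.6039, -0.1295, 0.2988]
tool_rot: [-2.39, -2.016, 0.023]
ft_force: [-19.5, 3.6, 10.8]
gripper_width: 0.0178
finger_force: 77.8
```

Run:
```python
from h import *
lw()
for n in('side','top'):
    p,d,c=look(n);W=press(cloud(d,c));g=p.astype(int).mean(-1);ok=d>0
    b=W[ok&(W[...,2]>.28)&(W[...,2]<.37)&(W[...,0]>-.14)&(W[...,0]<-.03)&(W[...,1]<-.135)&(W[...,1]>-.165)&(g<60)]
    print(n,len(b),np.percentile(b,[5,50,95],axis=0).round(4).tolist() if len(b) else '')
```

```text
grasp pt press mm [ -88.4 -120.3  317.4] r 0.1365 ang 0.198 F [-19.8   0.1  10.8] T [ 0.71  4.52 -0.16] w 0.0178 ff 77.75838375091553 t 24.0
side 103 [[-0.0973, -0.1579, 0.3155], [-0.0892, -0.1464, 0.3245], [-0.0783, -0.136, 0.3647]]
top 66 [[-0.1043, -0.1586, 0.3173], [-0.0937, -0.1461, 0.326], [-0.0848, -0.1354, 0.3657]]
```

Request:
servo_tool --series '[{"dx": 0, "dy": -0.01, "dz": -0.008, "rx": 0, "ry": 0, "rz": 0}, {"dx": 0, "dy": -0.008, "dz": -0.018, "rx": 0, "ry": 0, "rz": 0}, {"dx": 0, "dy": -0.002, "dz": -0.028, "rx": 0, "ry": 0, "rz": 0}, {"dx": 0, "dy": 0.005, "dz": -0.038, "rx": 0, "ry": 0, "rz": 0}, {"dx": 0, "dy": 0.012, "dz": -0.048, "rx": 0, "ry": 0, "rz": 0}, {"dx": 0, "dy": 0.02, "dz": -0.058, "rx": 0, "ry": 0, "rz": 0}, {"dx": 0, "dy": 0.025, "dz": -0.065, "rx": 0, "ry": 0, "rz": 0}, {"dx": 0, "dy": 0.029, "dz": -0.071, "rx": 0, "ry": 0, "rz": 0}]'

```text
clock: 24.9
position: [0.6178, -0.1321, 0.3214]
tool_rot: [-2.397, -2.022, 0.011]
ft_force: [-9.2, 2.0, 3.9]
gripper_width: 0.0177
finger_force: 77.9
```

```bash
cat > bar.py <<'E'
from h import *
lw()
for n in('side','top'):
    p,d,c=look(n);W=press(cloud(d,c));g=p.astype(int).mean(-1);ok=d>0
    b=W[ok&(W[...,2]>.28)&(W[...,2]<.36)&(W[...,0]>-.14)&(W[...,0]<-.03)&(W[...,1]<-.14)&(W[...,1]>-.165)&(g<60)]
    o=np.load(n+'.npz') # now
    print(n,len(b),np.percentile(b,[5,50,95],axis=0).round(4).tolist() if len(b) else '')
E
python3 bar.py
```

```text
grasp pt press mm [ -74.5 -120.3  340.1] r 0.1377 ang 0.004 F [-9.4  0.4  3.9] T [ 0.31  2.5  -0.17] w 0.0177 ff 77.85930275917053 t 24.9
side 75 [[-0.083, -0.1575, 0.3353], [-0.0754, -0.1507, 0.345], [-0.0666, -0.1417, 0.3484]]
top 55 [[-0.085, -0.1589, 0.3376], [-0.0806, -0.1504, 0.3452], [-0.0714, -0.1412, 0.3494]]
```

Back to the initial bar reading. Nudge against the top stop to be sure before releasing.

Request:
servo_tool --series '[{"dx": 0, "dy": 0.001, "dz": -0.003, "rx": 0, "ry": 0, "rz": 0}, {"dx": 0, "dy": 0.002, "dz": -0.006, "rx": 0, "ry": 0, "rz": 0}, {"dx": 0, "dy": 0.003, "dz": -0.009, "rx": 0, "ry": 0, "rz": 0}, {"dx": 0, "dy": 0.004, "dz": -0.012, "rx": 0, "ry": 0, "rz": 0}, {"dx": 0, "dy": 0.004, "dz": -0.015, "rx": 0, "ry": 0, "rz": 0}, {"dx": 0, "dy": 0.004, "dz": -0.015, "rx": 0, "ry": 0, "rz": 0}, {"dx": 0, "dy": 0.004, "dz": -0.015, "rx": 0, "ry": 0, "rz": 0}, {"dx": 0, "dy": 0.004, "dz": -0.015, "rx": 0, "ry": 0, "rz": 0}]'

```text
clock: 25.8
position: [0.6187, -0.1323, 0.3226]
tool_rot: [-2.395, -2.02, 0.013]
ft_force: [-5.9, 0.6, -3.6]
gripper_width: 0.0173
finger_force: 78.4
```

```bash
python3 bar.py
```

```text
grasp pt press mm [ -73.5 -120.4  341.3] r 0.1378 ang -0.007 F [-5.9 -0.4 -3.6] T [ 0.19  1.93 -0.2 ] w 0.0173 ff 78.37767720222473 t 25.8
side 76 [[-0.0819, -0.1579, 0.337], [-0.0742, -0.1514, 0.3461], [-0.0649, -0.1415, 0.3503]]
top 55 [[-0.0839, -0.1588, 0.3374], [-0.08, -0.1502, 0.3464], [-0.0701, -0.141, 0.3503]]
```

On the top stop: same grip pose as at first, and the force is reversed. Release and lift straight up.

Request:
servo_tool --series '[{"dx": 0, "dy": 0, "dz": 0, "rx": 0, "ry": 0, "rz": 0}, {"dx": 0, "dy": 0, "dz": 0, "rx": 0, "ry": 0, "rz": 0}, {"dx": 0, "dy": 0, "dz": 0, "rx": 0, "ry": 0, "rz": 0}, {"dx": 0, "dy": 0, "dz": 0, "rx": 0, "ry": 0, "rz": 0}, {"dx": 0, "dy": 0, "dz": 0, "rx": 0, "ry": 0, "rz": 0}, {"dx": 0, "dy": 0, "dz": 0, "rx": 0, "ry": 0, "rz": 0}, {"dx": 0, "dy": 0, "dz": 0, "rx": 0, "ry": 0, "rz": 0}, {"dx": 0, "dy": 0, "dz": 0, "rx": 0, "ry": 0, "rz": 0}]' --fingers 60

```text
clock: 26.7
position: [0.621, -0.1326, 0.3253]
tool_rot: [-2.399, -2.024, 0.005]
ft_force: [-0.2, -0.0, -0.4]
gripper_width: 0.0604
finger_force: 0.0
```

Request:
servo_tool --series '[{"dx": 0, "dy": 0, "dz": -0.03, "rx": 0, "ry": 0, "rz": 0}, {"dx": 0, "dy": 0, "dz": -0.08, "rx": 0, "ry": 0, "rz": 0}, {"dx": 0, "dy": 0, "dz": -0.14, "rx": 0, "ry": 0, "rz": 0}, {"dx": 0, "dy": 0, "dz": -0.2, "rx": 0, "ry": 0, "rz": 0}, {"dx": 0, "dy": 0, "dz": -0.25, "rx": 0, "ry": 0, "rz": 0}, {"dx": 0, "dy": 0, "dz": -0.27, "rx": 0, "ry": 0, "rz": 0}, {"dx": 0, "dy": 0, "dz": -0.27, "rx": 0, "ry": 0, "rz": 0}, {"dx": 0, "dy": 0, "dz": -0.27, "rx": 0, "ry": 0, "rz": 0}]'

```text
clock: 27.5
position: [0.6212, -0.1325, 0.4059]
tool_rot: [-2.399, -2.024, 0.006]
ft_force: [-0.5, 0.4, -0.0]
gripper_width: 0.0601
finger_force: 0.0
```

```bash
python3 bar.py
python3 - <<'E'
from h import *
for n in('side','top'):
    p,d,c=look(n);W=press(cloud(d,c));g=p.astype(int).mean(-1);ok=d>0
    q=W[ok&(W[...,0]>-.13)&(W[...,0]<-.04)&(abs(W[...,1])<.012)&(W[...,2]>.14)&(W[...,2]<.18)&(g<60)];print(n,'handle',len(q),np.percentile(q,[1,50],axis=0).round(4).tolist() if len(q) else '')
    if n=='top':cv2.imwrite('pics/end.png',cv2.resize(p[110:290,170:370,::-1],None,fx=3,fy=3))
E
```

```text
grasp pt press mm [ -71.1 -120.2  424.6] r 0.2007 ang -0.337 F [-0.6  0.3 -0. ] T [ 0.01  0.01 -0.01] w 0.0601 ff 0.0 t 27.5
side 78 [[-0.082, -0.1577, 0.3374], [-0.0741, -0.1507, 0.3459], [-0.0651, -0.1408, 0.35]]
top 55 [[-0.084, -0.1585, 0.3388], [-0.0795, -0.1495, 0.3463], [-0.07, -0.1408, 0.3498]]
side handle 44 [[-0.0953, -0.0062, 0.1433], [-0.0873, -0.0036, 0.1591]]
top handle 95 [[-0.0961, -0.009, 0.1463], [-0.0694, -0.0032, 0.1622]]
```

View pics/end.png

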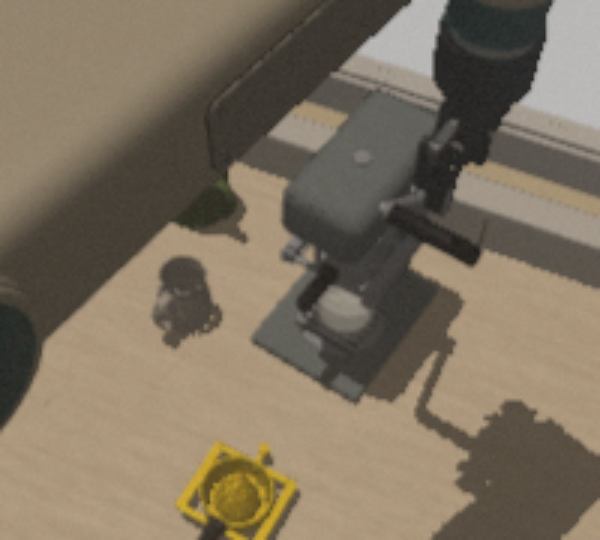

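The picture shows the handle at home under the head (318,290), the lever up (430,235), the jug standing (185,295), the glass in place (345,315), and the gripper clear. Handing in.

```bash
python3 -c "
from cell import finish_job
print(finish_job())"
```

```text
the job is handed in; nothing more can be done
None
```

The job is handed in: the carriage is home behind the catch, the lever was pulled to its lower stop and eased back to rest at the top, and the glass and jug were left alone; the hand-in returned no verdict, so this is from my own camera and force readings.

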